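# Hardness test and fitting of a spare rubber foot

## Task

The upside-down instrument case is missing one rubber foot. Take the hardness gauge from its stand and find out which of the two spare feet on the steel plate is the soft one: press the gauge upright on the middle of a foot's top until its presser face sits flat on the rubber, hold it there for a second bearing about as much as a 1 kg weight and never more than 2.5 kg, and read how far the pin is pushed back (be sure to test the foot that you fit, where it stands on the plate). Stand the gauge back in its stand, then set the soft foot flat in the empty seat of the case; leave the other foot on the plate and the mug, solder reel and screwdriver alone.

Things in the scene. Friction and masses are not known exactly. Their poses are not given: they have to be found in the camera images.
- gauge: Loose dial hardness gauge, about 300 g, upright in its stand. Origin: centre of the flat presser face at its foot; z up, +x out of the white dial. Going up: stem 22 mm across to 36 mm; collar 40 mm across to 43 mm; dial case 56 mm across, 26 mm thick (x) to 97 mm; black grip 95 to 135 mm, 24 mm wide in y, 28 mm in x. A brass pin 4.4 mm across sticks out 8 mm below the face.
- gauge_grip (a point): Middle of the gauge's grip, 115 mm above the presser face, axes as the gauge's.
- pin (a joint): How far the gauge's sprung pin (800 N/m) is pushed back, in m: 0 = sticking out 8 mm, 0.008 = flush with the presser face. The red dial needle turns with it, clockwise, 270 degrees for 8 mm, from the lower left. With the presser face flat on the soft foot it reads about 0.002 (the pin sinks deep into the rubber), on the hard foot about 0.006.
- stand: Blue stand screwed to the bench, 74 x 74 x 52 mm, with an upright hole 28 mm in diameter right through its middle. Origin: centre of its underside. The gauge hangs in it with its origin 16 mm above the stand's origin.
- plate: Fixed steel plate, 85 mm (its x) by 200 mm (its y), 10 mm thick, on which the spare feet stand in a row along its y, about 100 mm apart. Origin: centre of its underside.
- foot_a: Spare black rubber foot, loose: disc 40 mm across, 19 to 25 mm high (each worn differently, not measured). Origin: centre of its underside, z up. Firm rim; the middle 15 mm of its top gives under the pin. Of the two spares one is soft (300 N/m under the pin; light foamed rubber, about 22 g), the other hard (3000 N/m; dense, about 50 g); they look alike; either can stand at either end.
- foot_b: The other spare rubber foot, same looks and range of heights as foot_a.
- case: Instrument case, fixed, lying upside down: 250 mm (its x) by 180 mm (its y), 60 mm high, with three fitted rubber feet (40 mm across, 18 mm high) on top near its corners. Origin: centre of the underside as it lies.
- seat (a point): Centre of the floor of the empty round seat in the case's top, at the fourth corner: 44 mm in diameter, 4 mm deep, its floor 56 mm above the bench.
- mug: Brown mug, 76 mm across, 100 mm high, loose. Origin: centre of its underside. To be left alone.
- reel: Solder reel standing on its flange, 52 mm across, 40 mm high, loose. Origin: centre of its underside. To be left alone.
- driver: Screwdriver with a green handle, 170 mm long, lying to the left, beyond the stand. To be left alone.
Mind the look-alikes: they are no part of the job. What is shaped like the stand but green or white is not meant.

How it is judged:
On the way, in this order (a step that is already met when the one before it is completed fails the run):
1. a spare foot standing on the plate is tested and found soft: the gauge upright on its middle, presser face on the rubber, bearing 6 to 16 N, pin pushed back less than 4 mm, for half a second (((contact force between gauge and foot_a between 6 and 16 N and value of joint pin below 0.004 m and horizontal distance between gauge and foot_a below 0.005 m and angle between gauge's own z axis and vertical below 0.1 rad and distance of foot_a from where it was at the start of the episode below 0.02 m) or (contact force between gauge and foot_b between 6 and 16 N and value of joint pin below 0.004 m and horizontal distance between gauge and foot_b below 0.005 m and angle between gauge's own z axis and vertical below 0.1 rad and distance of foot_b from where it was at the start of the episode below 0.02 m))), for 0.5 s.
2. the gauge is back in its stand, before a foot is fitted (horizontal distance between gauge and stand below 0.005 m and z of gauge in the frame of stand between 0.013 and 0.0185 m and angle between gauge's own z axis and vertical below 0.06 rad and distance of each of foot_a, foot_b from where it was at the start of the episode below 0.03 m), for 0.1 s.
At the end, for the whole second after the job is handed in: Soft foot (told by its weight on the case, under 0.33 N) flat in the seat: centred within 3.5 mm, within 1.8 mm of its floor, level within 0.05 rad; gauge upright in its stand, collar on the top within 2.5 mm; hard foot within 20 mm of its start; foot and gauge at rest (horizontal distance between gauge and stand below 0.005 m and z of gauge in the frame of stand between 0.013 and 0.0185 m and angle between gauge's own z axis and vertical below 0.06 rad and linear speed of gauge below 0.01 m/s and ((horizontal distance between foot_a and seat below 0.0035 m and z of foot_a in the frame of seat below 0.0018 m and angle between foot_a's own z axis and vertical below 0.05 rad and linear speed of foot_a below 0.01 m/s and contact force between foot_a and case below 0.33 N and distance of foot_b from where it was at the start of the episode below 0.02 m) or (horizontal distance between foot_b and seat below 0.0035 m and z of foot_b in the frame of seat below 0.0018 m and angle between foot_b's own z axis and vertical below 0.05 rad and linear speed of foot_b below 0.01 m/s and contact force between foot_b and case below 0.33 N and distance of foot_a from where it was at the start of the episode below 0.02 m))); the robot touches nothing.
It fails at once if the gauge bears on a spare foot with more than 25 N (contact force between gauge and foot_a above 25 N or contact force between gauge and foot_b above 25 N).
It fails at once if the mug, reel or screwdriver is moved more than 20 mm (distance of any of mug, reel, driver from where it was at the start of the episode above 0.02 m).
It also fails if it takes over 72 s, if anything falls off the work surface, if the arm or the gripper's body presses on something with over 40 N, if the wrist force passes 120 N, or if a joint passes its speed limit or range.

## Robot

A 7-joint arm with a two-finger parallel gripper is mounted at the origin on the work surface. World frame = base frame: x ahead of the robot, y to its left, z up, the work surface at z = 0. Lengths are in m, angles in rad, forces in N, time in s.
With the tool pointing down it reaches from about 0.425 to 0.825 m from the base axis. Payload 3.6 kg.
Tool frame: the origin (TCP) lies on the centre line of the jaws, within the pads' length; the fingertips stand 19 mm ahead of it and the grasp point (between the pads) is the TCP; z points along the fingers, y is the direction in which the jaws open and shut (so a half turn about z gives the same grasp; the last joint's range is limited). The gripper opens to 85 mm and grips with 20 to 120 N. Pads are 22 mm wide; open, the fingers measure 114 mm over their backs; the gripper's body (76 mm by 85 mm) begins 54 mm behind the grasp point. The pads swing forward as they close: fully open they stand 13 mm farther back than shut.
Start: joints at [-1.355, 0.615, -0.013, 1.423, 0.008, 1.103, -0.04], TCP at [0.156, 0.631, 0.25] pointing down, gripper open.
Joint ranges: [-3.12, 3.12], [-0.3, 2.06], [-1.34, 1.32], [0.26, 2.42], [-1.36, 4.5], [0.01, 1.98], [-2.84, 2.84]. Speed limits (rad/s): [2.79, 2.79, 3.14, 3.14, 3.14, 3.14, 3.14].

## Interface

Orientations are given as a unit quaternion [x, y, z, w].
In Python, from workcell import monitor, eyes, workorder gives the robot as it stands.
- The arm moves only by the tool move_arm, never from a script. Its argument "plan" is a list of rows, each an object with "slide": the shift along the world's x, y, z in m, a list of three; "roll": the turn about the world's z in degrees; "claw": the finger opening in m, from 0 to 0.0854. A call has 1 to 5 rows; each row shifts and turns the commanded pose from where the row before left it; what a row does not reach is not made up. A row lasts 1/8 s, in which the tool goes at most 62.5 mm and 10.7 degrees, less where a joint would pass 70% of its speed; a pose out of reach is approached as far as the arm can. A call is refused whole if a number of a shift passes 0.0625 or a number of a turn 10.7, either way. A call with a gripper value outside its range is refused whole. The fingers move at their own pace and stop on an object; "newtons" is the grip in N (left out, the last holds). Time passes only in rows, so rows that do not move let the fingers close. It gives the time, the measured TCP pose, the force and the opening at its end, in the units of the state.
- monitor.observe(): the state, without advancing time (a new reading comes with each control period).
- eyes.get_image(name): name is "scene" or "top" or "wrist"; returns a dict with "color" (384x512x3 uint8, blue, green, red), "z_map" (384x512 float32, m along the optical axis (not along the pixel's ray), 0 where there is no reading), "fx", "fy", "cx", "cy" (pixels), "k1" (the pictures are not rectified: a ray, as slopes to the right and down, at radius r is drawn at 1 + k1 r^2 times it, then the intrinsics apply), "position" and "attitude" of the camera in the world. Camera axes: x right, y down, z forward; pixel columns grow to the right and rows downward; lengths in m; the calibration is good to about 2 mm. A picture is of the moment at which its call begins.
- workorder.hand_in(): hands the job in, once; it reports no verdict.
Trained networks look in the newest picture that a camera, given by its name, has taken for a name from the list of things; names that differ only in an ending like _2 or _b are one class to them, and where a whole thing is asked for, a point or a joint stands for the part that bears it (a point fixed in the world has none). Each returns a list of dicts, best first, with "confidence" (0 to 1); they miss things now and then, are a little off and sometimes report something else, mostly with a low value. They report only what shows in the picture. A call takes as long as a camera call. They do not tell look-alikes from the thing itself.
- eyes.recognise(camera, query): "point" ([row, column] as shares, 0 to 1, of the picture: columns of its width, rows of its height, amid what is visible of it).
The state is a dict: "time": time; "joints": joint angles; "joint_vel": joint speeds; "effort": joint torques, N m; "position": TCP position; "orientation": TCP orientation; "force": force on the tool from outside, world axes, zero at the start; "moment": the same for the moment, N m; "finger_gap": finger opening in m.
Only numpy, scipy, OpenCV 4.12 (cv2) and the standard library are available. Lean on these libraries where they do the work, as an engineer would, in place of code of your own. Each camera call takes 0.05 s, during which the arm holds its last target.

## Working session

There is one attempt and no reset: what is moved stays moved. The work goes in short steps, Python scripts to look and compute and a tool call to move; the robot and the scene stay as the last step left them, time stands still between calls to the robot, and variables do not carry over. Pictures are saved under pics/ and viewed, and the job is handed in when it is done.

Besides the shell and the picture viewer there is one more tool, called after "Emit:" by a JSON object that holds its "op" and its "data", one argument or row to a line. move_arm: Moves the arm, as the interface text tells. Its arguments: {"type":"object","properties":{"plan":{"type":"array","items":{"type":"object","properties":{"slide":{"type":"array","items":{"type":"number"}},"roll":{"type":"number"},"claw":{"type":"number"}}}},"newtons":{"type":"number"}},"required":["plan"]}

```bash
mkdir -p pics; ls
cat > h.py <<'E'
import numpy as np, cv2
from scipy.spatial.transform import Rotation as R
from workcell import monitor, eyes, workorder
def grab(n,save=None):
    im=eyes.get_image(n)
    if save: cv2.imwrite('pics/'+save+'.png',im['color'])
    return im
def ray(im,u,v):
    xd=(np.asarray(u,float)-im['cx'])/im['fx'];yd=(np.asarray(v,float)-im['cy'])/im['fy']
    x,y=xd.copy(),yd.copy()
    for _ in range(30):
        s=1+im['k1']*(x*x+y*y); x=xd/s;y=yd/s
    return x,y
def world(im,u,v,z=None):
    x,y=ray(im,u,v)
    if z is None: z=im['z_map'][np.round(v).astype(int),np.round(u).astype(int)]
    p=np.stack([x*z,y*z,z*np.ones_like(x)],-1)
    return p@R.from_quat(im['attitude']).as_matrix().T+np.array(im['position'])
def cloud(im):
    h,w=im['z_map'].shape
    v,u=np.mgrid[:h,:w]
    P=world(im,u.astype(float),v.astype(float)); P[im['z_map']<=0]=np.nan
    return P
def onplane(im,u,v,Z):
    x,y=ray(im,u,v); d=np.stack([x,y,np.ones_like(x)],-1)@R.from_quat(im['attitude']).as_matrix().T
    c=np.array(im['position']); return c+d*((Z-c[2])/d[...,2:3])
E
python3 - <<'E'
from h import *
for n in ['scene','top','wrist']:
    im=grab(n,n+'0'); print(n,im['fx'],im['k1'],im['position'],im['attitude'])
    np.save(n+'0.npy',im,allow_pickle=True)
    for q in ['gauge','stand','plate','foot_a','case','mug','reel','driver']:
        print(q,[(round(d['point'][1]*512),round(d['point'][0]*384),round(d['confidence'],2)) for d in eyes.recognise(n,q)][:6])
print(monitor.observe())
E
```

```text
pics
scene 397.0539117904088 0.019621773842779747 [0.88224142 0.68663507 0.6843534 ] [ 0.22191132  0.88351452 -0.39935758 -0.10330042]
gauge [(322, 247, 0.84)]
stand [(379, 257, 0.97), (315, 274, 0.72), (333, 214, 0.65)]
plate [(259, 215, 0.85), (173, 226, 0.63), (265, 222, 0.33)]
foot_a [(267, 221, 0.81), (248, 198, 0.64)]
case [(175, 148, 0.8)]
mug [(208, 266, 0.97)]
reel [(172, 224, 0.87), (174, 144, 0.16)]
driver [(334, 345, 0.97)]
top 426.5542541345799 -0.0469389285914336 [0.33826415 0.09155188 1.25384481] [-0.6978117   0.71016993 -0.06933664  0.06252954]
gauge [(180, 212, 0.52)]
stand [(167, 264, 0.91), (228, 254, 0.69), (189, 222, 0.63)]
plate [(265, 210, 0.92)]
foot_a [(280, 206, 0.65), (248, 207, 0.57)]
case [(386, 176, 0.58), (249, 207, 0.55)]
mug [(219, 145, 0.67)]
reel [(280, 144, 0.73), (249, 206, 0.63)]
driver [(136, 201, 0.83)]
wrist 331.0704922236238 -0.04469096505778736 [0.07596712 0.64926239 0.37382107] [0.77729061 0.60865107 0.09791422 0.12560246]
gauge []
stand [(84, 382, 0.53)]
plate []
foot_a []
case []
mug []
reel []
driver []
{'time': 1.35, 'joints': array([-1.3555227 ,  0.61489554, -0.01261018,  1.42341172,  0.00814751,
        1.1033674 , -0.04040376]), 'joint_vel': array([ 0.00100893,  0.00036707, -0.00065034, -0.00183405, -0.00091071,
        0.00095875,  0.00095537]), 'effort': array([-3.85930271e-04, -4.69097650e+01,  2.59059453e-01, -1.71346021e+01,
        1.00676986e-02,  1.45989790e-03, -5.86726316e-06]), 'position': array([0.15560492, 0.6310761 , 0.25029621]), 'orientation': array([ 1.20558676e-01,  9.92706203e-01, -1.55053841e-05, -1.72697621e-06]), 'force': array([-0.50771196,  0.27157819,  0.06446153]), 'moment': array([-0.0121825 , -0.028185  ,  0.03655723]), 'finger_gap': 0.08547425599296345}
```

```bash
python3 -c "
import cv2
for n in ['scene0','top0']:
    a=cv2.imread(f'pics/{n}.png'); cv2.imwrite(f'pics/{n}_b.png',cv2.resize(a,(800,600),interpolation=cv2.INTER_CUBIC))
"
```

```text
(no output)
```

View pics/scene0_b.png

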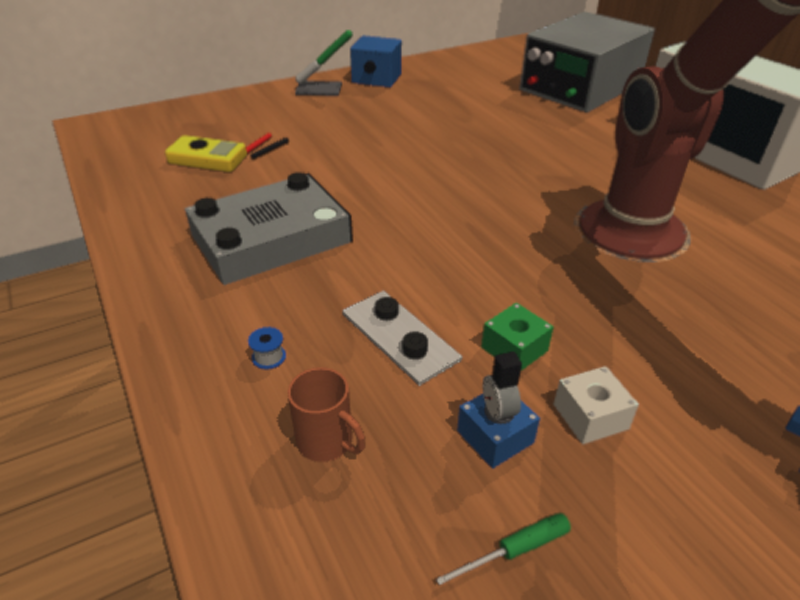

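View pics/top0_b.png

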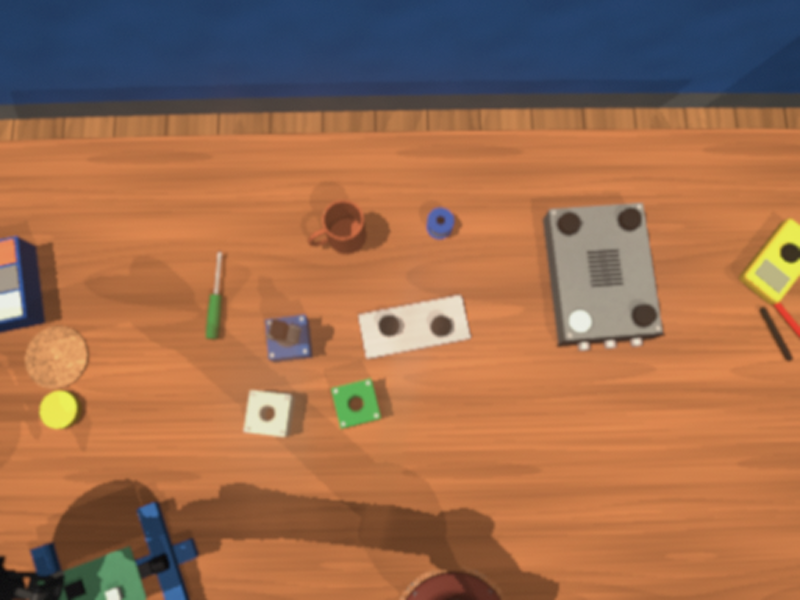

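The scene view shows the gauge in the blue stand (enlarged px 498,415), with the green (517,335) and white (597,403) look-alikes to be ignored. The plate with two feet is at (387,307)/(415,345), and the case's pale empty seat is at (325,214). Next I'll measure them.

Run:
```python
from h import *
I={n:np.load(n+'0.npy',allow_pickle=True).item() for n in ['scene','top']}
s=512/800
C={n:cloud(I[n]) for n in I}
for n in C:
    P=C[n].reshape(-1,3); g=P[np.isfinite(P).all(1)]
    def box(name,x,y,z):
        m=(g[:,0]>x[0])&(g[:,0]<x[1])&(g[:,1]>y[0])&(g[:,1]<y[1])&(g[:,2]>z[0])&(g[:,2]<z[1]); q=g[m]
        if len(q): print(n,name,len(q),'med',np.median(q,0).round(4),'mid',((q.max(0)+q.min(0))/2).round(4),'ext',np.ptp(q,axis=0).round(4))
        return q
    im=I[n]
    pts={'top':{'stand':(300,350),'foot_l':(389,325),'foot_r':(442,325),'seat':(580,321),'case':(605,240),'bench':(520,400),'plate':(415,325),'c1':(568,223),'c2':(629,219),'c3':(643,315)},
     'scene':{'foot_l':(415,342),'foot_r':(387,304),'seat':(325,214),'plate':(400,325),'grip':(507,358),'case':(285,230)}}[n]
    for k,(u,v) in pts.items():
        print(n,k,world(im,np.array(u*s),np.array(v*s)).round(4))
```

```text
scene foot_l [0.5462 0.1105 0.0323]
scene foot_r [0.5425 0.0115 0.0306]
scene seat [ 0.5406 -0.2423  0.0564]
scene plate [0.5365 0.0447 0.0091]
scene grip [0.5235 0.2907 0.1508]
scene case [ 0.625  -0.2244  0.0582]
top stand [0.4962 0.2651 0.0513]
top foot_l [0.5428 0.103  0.0312]
top foot_r [0.5407 0.0046 0.0342]
top seat [ 0.5395 -0.2466  0.0594]
top case [ 0.6924 -0.3042  0.0605]
top bench [ 0.4013 -0.1399  0.0011]
top plate [0.5451 0.054  0.0127]
top c1 [ 0.7203 -0.2313  0.0794]
top c2 [ 0.7267 -0.3462  0.0796]
top c3 [ 0.545  -0.3564  0.0801]
```

Run:
```python
from h import *
I={n:np.load(n+'0.npy',allow_pickle=True).item() for n in ['scene','top']}
for n in I:
    C=cloud(I[n]); P=C.reshape(-1,3); g=P[np.isfinite(P).all(1)]
    def sel(c,r,z):
        m=(np.hypot(g[:,0]-c[0],g[:,1]-c[1])<r)&(g[:,2]>z[0])&(g[:,2]<z[1]); return g[m]
    for nm,c,r,z in [('grip',(.51,.29),.08,(.125,.17)),('gtop',(.51,.29),.08,(.146,.17)),('dial',(.51,.29),.08,(.065,.11)),('stand',(.51,.28),.08,(.045,.056)),('footl',(.543,.105),.035,(.025,.045)),('footr',(.541,.007),.035,(.025,.045)),('plate',(.545,.055),.13,(.006,.014)),
       ('c1',(.72,-.231),.035,(.07,.09)),('c2',(.727,-.346),.035,(.07,.09)),('c3',(.545,-.356),.035,(.07,.09))]:
        q=sel(c,r,z)
        if len(q)<4: print(n,nm,len(q));continue
        rc=cv2.minAreaRect(q[:,:2].astype(np.float32)*1000)
        print(n,nm,len(q),'mean',q.mean(0).round(4),'z',np.percentile(q[:,2],[5,50,95]).round(4),'rect',np.round(rc[0],1),np.round(rc[1],1),round(rc[2],1))
im=cv2.imread('pics/scene0.png')[190:330,250:430]; cv2.imwrite('pics/crop1.png',cv2.resize(im,None,fx=4,fy=4,interpolation=cv2.INTER_CUBIC))
```

```text
scene grip 292 mean [0.5271 0.2956 0.1429] z [0.1269 0.1467 0.1512] rect [523.7 291.8] [25.3 28.2] 78.6
scene gtop 153 mean [0.5249 0.2931 0.1499] z [0.147  0.1502 0.1516] rect [523.7 291.5] [24.6 28.1] 78.4
scene dial 432 mean [0.5332 0.3019 0.0927] z [0.071  0.0945 0.1088] rect [525.9 291.7] [55.4 30.3] 80.7
scene stand 705 mean [0.5332 0.3018 0.0512] z [0.0472 0.0515 0.0538] rect [523.3 291.3] [75.8 75.6] 6.0
scene footl 189 mean [0.5464 0.1087 0.0321] z [0.027  0.0325 0.0349] rect [545.3 106.6] [39.5 38.1] 78.9
scene footr 135 mean [0.5436 0.0097 0.0282] z [0.026  0.0282 0.0302] rect [543.    8.9] [38.  35.5] 63.4
scene plate 1558 mean [0.5483 0.0695 0.0093] z [0.0072 0.0093 0.0115] rect [545.3  57.6] [ 88.  202.9] 10.0
scene c1 127 mean [ 0.7249 -0.2298  0.0761] z [0.0715 0.0765 0.0785] rect [ 725.  -231.9] [38. 38.] 12.2
scene c2 107 mean [ 0.7315 -0.3449  0.0758] z [0.0717 0.0763 0.0781] rect [ 731.6 -348.4] [37.9 40.2] 22.6
scene c3 92 mean [ 0.5491 -0.3563  0.0758] z [0.0716 0.0761 0.0786] rect [ 548.7 -358.3] [41.1 36.7] 69.4
top grip 122 mean [0.5212 0.2888 0.1478] z [0.12
[... 282 characters left out ...]
0.2857 0.0521] z [0.0486 0.0523 0.0553] rect [522.5 290.6] [74.9 75.3] 5.9
top footl 150 mean [0.5442 0.1045 0.034 ] z [0.0297 0.034  0.0377] rect [544.4 104.4] [38.1 37.7] 44.4
top footr 142 mean [0.5426 0.007  0.0302] z [0.0265 0.03   0.0342] rect [543.1   6.8] [35.4 38.8] 89.4
top plate 1519 mean [0.5433 0.057  0.0104] z [0.0067 0.0105 0.0134] rect [541.   51.2] [247.9 235.9] 4.9
top c1 151 mean [ 0.7221 -0.235   0.0782] z [0.0733 0.0785 0.0823] rect [ 722.2 -235.4] [38.1 38.6] 75.9
top c2 155 mean [ 0.7297 -0.3493  0.0784] z [0.0738 0.0787 0.0823] rect [ 730.3 -349.8] [38.3 39.8] 25.4
top c3 165 mean [ 0.5482 -0.3605  0.079 ] z [0.0751 0.079  0.0829] rect [ 548.2 -361.8] [40.2 38. ] 69.0
```

View pics/crop1.png

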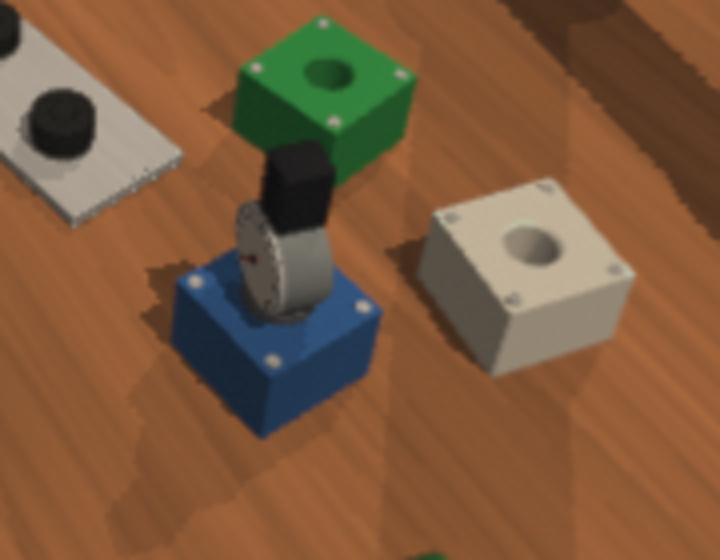

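The crop confirms it: the gauge with its white dial stands in the blue stand, and the green and white blocks are empty. Both cameras put the stand and grip at about (0.523, 0.291). The grip's 24 mm side lies along ~78°, and the jaws are at 76°. The left foot is at about (0.545, 0.105) with its top at ~33 mm, the right one at about (0.543, 0.008) with its top at ~30 mm. I'll approach above the gauge.

Emit:
{"op": "move_arm", "data": {
  "plan": [
    {"slide":[0.044,-0.041,0],"roll":2},
    {"slide":[0.044,-0.041,0]},
    {"slide":[0.044,-0.041,0]},
    {"slide":[0.044,-0.041,0]},
    {"slide":[0.044,-0.041,0]}
  ],
  "newtons": 60
}}

```text
validation failed for argument at $.pl...
```

Emit:
{"op": "move_arm", "data": {
  "plan": [
    {"slide":[0.044,-0.041,0]},
    {"slide":[0.044,-0.041,0]},
    {"slide":[0.044,-0.041,0]},
    {"slide":[0.0155,-0.012,0]},
    {"slide":[0,0,0]}
  ]
}}

```text
validation failed for argument at $.pl...
```

Emit:
{"op": "move_arm", "data": {
  "plan": [
    {"slide":[0.044,-0.041,0],"roll":2,"claw":0.085},
    {"slide":[0.044,-0.041,0],"roll":0,"claw":0.085},
    {"slide":[0.044,-0.041,0],"roll":0,"claw":0.085},
    {"slide":[0.044,-0.041,0],"roll":0,"claw":0.085},
    {"slide":[0.044,-0.041,0],"roll":0,"claw":0.085}
  ],
  "newtons": 60
}}

```text
time: 1.98
position: [0.377, 0.4248, 0.2506]
orientation: [0.103, 0.995, 0.0, 0.0]
force: [0.8, 1.0, -0.5]
finger_gap: 0.0852
```

Emit:
{"op": "move_arm", "data": {
  "plan": [
    {"slide":[0.044,-0.041,0],"roll":0,"claw":0.085},
    {"slide":[0.044,-0.041,0],"roll":0,"claw":0.085},
    {"slide":[0.044,-0.041,0],"roll":0,"claw":0.085},
    {"slide":[0.0145,-0.011,-0.02],"roll":0,"claw":0.085},
    {"slide":[0,0,0],"roll":0,"claw":0.085}
  ]
}}

```text
time: 2.6
position: [0.5217, 0.2905, 0.2282]
orientation: [0.105, 0.995, -0.001, -0.002]
force: [-0.2, 1.1, -0.2]
finger_gap: 0.0845
```

Run:
```python
from h import *
print(monitor.observe()['position'],monitor.observe()['force'])
im=grab('wrist','wrist1'); np.save('w1.npy',im,allow_pickle=True)
C=cloud(im);P=C.reshape(-1,3); g=P[np.isfinite(P).all(1)]
for nm,c,r,z in [('gtop',(.523,.29),.08,(.144,.17)),('stand',(.523,.29),.08,(.045,.056)),('footl',(.543,.105),.035,(.025,.045)),('footr',(.541,.007),.035,(.025,.045))]:
    m=(np.hypot(g[:,0]-c[0],g[:,1]-c[1])<r)&(g[:,2]>z[0])&(g[:,2]<z[1]); q=g[m]
    if len(q)<4: print(nm,len(q)); continue
    rc=cv2.minAreaRect(q[:,:2].astype(np.float32)*1000)
    print(nm,len(q),np.percentile(q[:,2],[5,50,95]).round(4),np.round(rc[0],1),np.round(rc[1],1),round(rc[2],1))
```

```text
[0.52168302 0.29052847 0.22823621] [-0.1544025   1.09733924 -0.22893016]
gtop 1468 [0.148  0.1506 0.1517] [522.1 290.3] [23.6 28.1] 77.8
stand 2857 [0.0506 0.0519 0.0533] [522.6 290.1] [74.7 74.3] 6.0
footl 1118 [0.028  0.0336 0.0349] [543.9 104.9] [39.  39.9] 30.7
footr 900 [0.027  0.0293 0.0305] [542.7   8.4] [37.1 40.3] 60.4
```

View pics/wrist1.png

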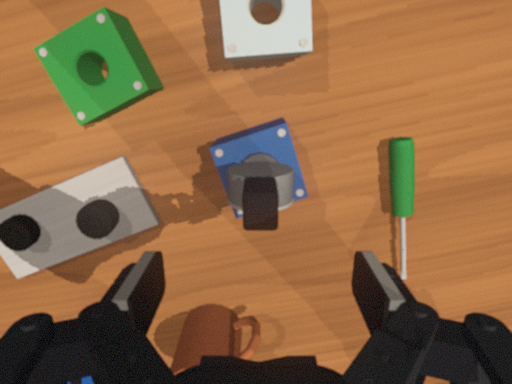

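The wrist view shows the gauge's grip at (261,203) centred between the jaws in the blue stand, and nothing beside the finger paths. The grip is at (0.522, 0.290), which agrees with the other cameras. I'll descend and grip.

Emit:
{"op": "move_arm", "data": {
  "plan": [
    {"slide":[0.0,0,-0.045],"roll":0,"claw":0.085},
    {"slide":[0,0,-0.04],"roll":0,"claw":0.085},
    {"slide":[0,0,-0.011],"roll":0,"claw":0.06},
    {"slide":[0,0,0],"roll":0,"claw":0.03},
    {"slide":[0,0,0],"roll":0,"claw":0.015}
  ]
}}

```text
time: 3.28
position: [0.5229, 0.2934, 0.1362]
orientation: [0.103, 0.995, 0.001, 0.001]
force: [0.6, 0.7, 0.6]
finger_gap: 0.0317
```

Emit:
{"op": "move_arm", "data": {
  "plan": [
    {"slide":[0,0,0],"roll":0,"claw":0.015},
    {"slide":[0,0,0],"roll":0,"claw":0.015},
    {"slide":[0,0,0],"roll":0,"claw":0.015}
  ]
}}

```text
time: 3.65
position: [0.523, 0.2927, 0.1362]
orientation: [0.103, 0.995, 0.001, 0.001]
force: [-0.9, -0.2, 5.6]
finger_gap: 0.0232
```

Emit:
{"op": "move_arm", "data": {
  "plan": [
    {"slide":[0,0,0.02],"roll":0,"claw":0.015},
    {"slide":[0,0,0.04],"roll":0,"claw":0.015},
    {"slide":[0,0,0.02],"roll":0,"claw":0.015},
    {"slide":[0,0,0],"roll":0,"claw":0.015}
  ]
}}

```text
time: 4.15
position: [0.5227, 0.2923, 0.2155]
orientation: [0.103, 0.995, 0.001, 0.001]
force: [0.4, 0.5, -3.7]
finger_gap: 0.0232
```

```bash
cat > look.py <<'E'
from h import *
import sys
n,tag=sys.argv[1:3]
o=monitor.observe(); print('tcp',o['position'].round(4),'F',o['force'].round(2),'t',o['time'],'gap',round(o['finger_gap'],4))
im=grab(n,tag)
if len(sys.argv)>3:
    a,b,c,d,f=map(int,sys.argv[3:8])
    cv2.imwrite('pics/'+tag+'.png',cv2.resize(im['color'][b:d,a:c],None,fx=f,fy=f,interpolation=cv2.INTER_CUBIC))
t=o['position']
C=cloud(im);P=C.reshape(-1,3); g=P[np.isfinite(P).all(1)]
L=[('gtop',t[:2],.04,(t[2]+.008,t[2]+.03)),('gauge',t[:2],.035,(t[2]-.125,t[2]-.03)),('stand',(.523,.29),.08,(.045,.056)),('footl',(.544,.105),.035,(.025,.045)),('footr',(.5425,.008),.035,(.025,.045))]
for nm,c,r,z in L:
    m=(np.hypot(g[:,0]-c[0],g[:,1]-c[1])<r)&(g[:,2]>z[0])&(g[:,2]<z[1]); q=g[m]
    if len(q)<10: continue
    rc=cv2.minAreaRect(q[:,:2].astype(np.float32)*1000)
    print(nm,len(q),'z',np.percentile(q[:,2],[2,50,98]).round(4),np.round(rc[0],1),np.round(rc[1],1),round(rc[2],1))
E
python3 look.py scene s2 250 150 430 290 4
```

```text
tcp [0.5227 0.2923 0.2155] F [ 0.39  0.48 -3.69] t 4.15 gap 0.0232
gtop 207 z [0.2241 0.23   0.245 ] [525.1 293.9] [73.7 27.6] 70.9
gauge 638 z [0.0986 0.1624 0.1848] [528.  292.1] [57.7 30.5] 86.1
stand 979 z [0.0462 0.0513 0.0537] [523.6 291.7] [76.  75.9] 6.3
footl 192 z [0.0259 0.0325 0.0353] [545.7 106.6] [39.1 37.8] 60.7
footr 134 z [0.0255 0.0283 0.0311] [543.5   9.2] [39.2 35.6] 62.1
```

View pics/s2.png

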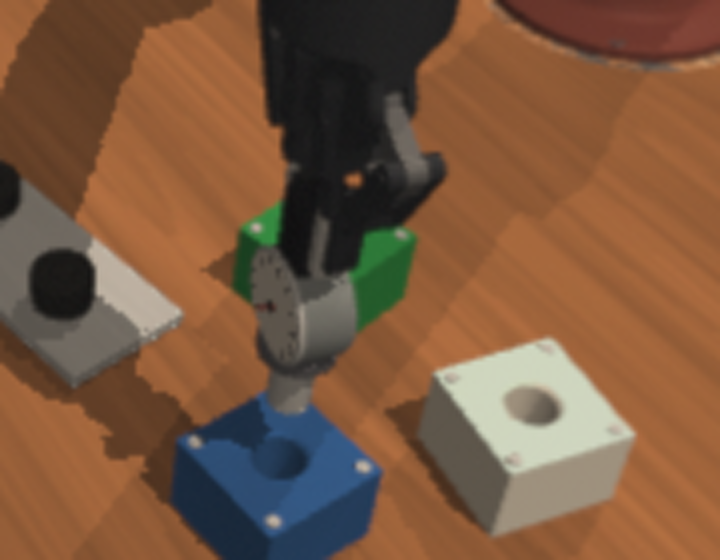

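Emit:
{"op": "move_arm", "data": {
  "plan": [
    {"slide":[0.005,-0.045,0.0],"roll":9,"claw":0.015},
    {"slide":[0.005,-0.047,0],"roll":9,"claw":0.015},
    {"slide":[0.005,-0.047,0],"roll":9,"claw":0.015},
    {"slide":[0.0055,-0.047,-0.01],"roll":9,"claw":0.015},
    {"slide":[0,0,-0.02],"roll":9,"claw":0.015}
  ]
}}

```text
time: 4.82
position: [0.5429, 0.0987, 0.1826]
orientation: [-0.283, 0.959, -0.002, -0.002]
force: [0.5, 0.3, -3.8]
finger_gap: 0.0234
```

Emit:
{"op": "move_arm", "data": {
  "plan": [
    {"slide":[0,0,0],"roll":0,"claw":0.015},
    {"slide":[0,0,0],"roll":0,"claw":0.015}
  ]
}}

```text
time: 5.08
position: [0.5423, 0.1072, 0.1839]
orientation: [-0.285, 0.959, 0.0, -0.0]
force: [0.1, 0.5, -3.2]
finger_gap: 0.0233
```

```bash
python3 look.py scene s3 200 110 340 250 5; python3 look.py wrist w3
```

```text
tcp [0.5423 0.1072 0.1839] F [ 0.13  0.49 -3.19] t 5.075 gap 0.0233
gtop 244 z [0.1926 0.199  0.2137] [543.9 109.6] [27.8 72.7] 26.7
gauge 556 z [0.0675 0.1286 0.1532] [545.6 109.9] [32.7 59.1] 39.9
stand 1042 z [0.0463 0.0514 0.0537] [523.9 291.4] [75.6 76.4] 6.6
footl 189 z [0.0265 0.0326 0.0352] [545.7 106.8] [38.6 38.7] 3.1
footr 135 z [0.0257 0.0286 0.0312] [543.    8.5] [41.6 35.5] 62.1
tcp [0.5426 0.1074 0.1844] F [ 0.77  0.28 -3.02] t 5.125 gap 0.023
gtop 7160 z [0.1933 0.1994 0.2139] [541.6 106.8] [29.8 74.8] 33.4
gauge 3647 z [0.1031 0.1366 0.1538] [538.4 103.5] [29.9 55.4] 33.5
stand 5524 z [0.0463 0.0516 0.053 ] [522.6 289.8] [74.9 77. ] 5.6
footl 989 z [0.027  0.0333 0.0349] [539.  100.7] [27. 39.] 37.9
footr 1763 z [0.0269 0.0293 0.0308] [542.    6.6] [38.6 39. ] 45.4
```

View pics/s3.png

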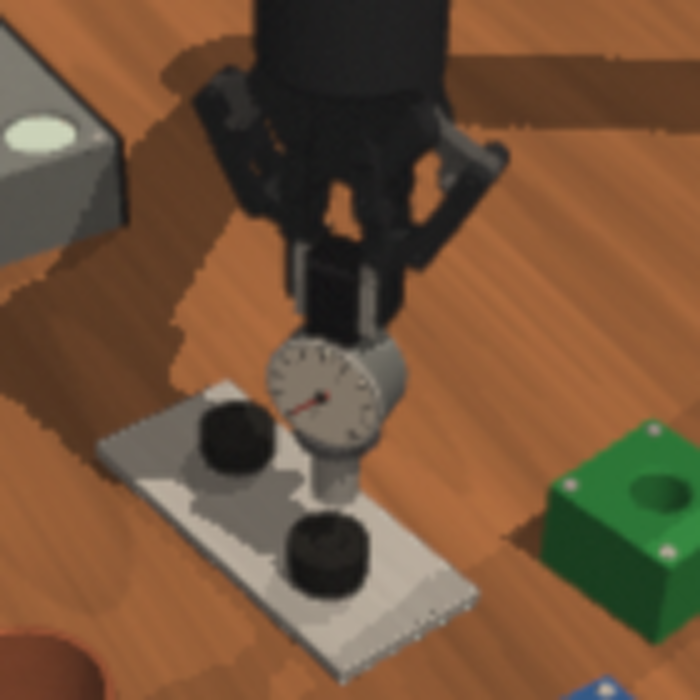

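View pics/w3.png

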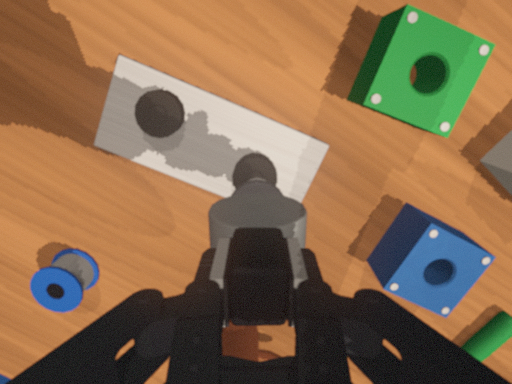

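The scene view shows the gauge above the near (left) foot at (327,553), with the needle at its lower-left rest. I'll check the gauge's tilt and the stem's position.

```bash
cat > tilt.py <<'E'
from h import *
from scipy.optimize import least_squares
def tilt(im,t):
    C=cloud(im);g=C.reshape(-1,3); g=g[np.isfinite(g).all(1)]
    face=t[2]-.1202
    yaw=None
    # stem: cylinder fit by height slices
    def cyl(r,z0,z1):
        m=(np.hypot(g[:,0]-t[0],g[:,1]-t[1])<.03)&(g[:,2]>face+z0)&(g[:,2]<face+z1); q=g[m]
        f=lambda p:np.hypot(q[:,0]-p[0],q[:,1]-p[1])-r
        s=least_squares(f,t[:2],loss='soft_l1',f_scale=.001); return s.x.round(4),len(q),round(float(np.median(abs(s.fun))),4)
    print('stem',cyl(.011,.004,.032))
    print('collar',cyl(.020,.036,.042))
    # dial face plane
    m=(np.hypot(g[:,0]-t[0],g[:,1]-t[1])<.04)&(g[:,2]>face+.045)&(g[:,2]<face+.092); q=g[m]
    best=None;rng=np.random.default_rng(0)
    for _ in range(500):
        a,b,c=q[rng.choice(len(q),3,False)];n=np.cross(b-a,c-a);l=np.linalg.norm(n)
        if l<1e-6: continue
        n/=l
        if abs(n[2])>.3: continue
        k=abs((q-a)@n)<.0012
        if best is None or k.sum()>best.sum(): best=k
    w=q[best];c=w.mean(0);n=np.linalg.svd(w-c)[2][2]
    if n@(np.array(im['position'])-c)<0:n=-n
    print('dial',best.sum(),'n',n.round(3),'az',np.degrees(np.arctan2(n[1],n[0])).round(1),'c',c.round(4),'ext',np.ptp(w,axis=0).round(3), 'back centre',(c-.013*n).round(4))
if __name__=='__main__':
    o=monitor.observe();im=grab('scene');print(o['position'].round(4)); tilt(im,o['position'])
E
python3 tilt.py
```

```text
[0.5428 0.1074 0.1847]
stem (array([0.5432, 0.107 ]), 73, 0.0005)
collar (array([0.5426, 0.1065]), 41, 0.0007)
dial 260 n [ 0.833  0.554 -0.006] az 33.6 c [0.5555 0.1173 0.1332] ext [0.031 0.045 0.046] back centre [0.5446 0.1101 0.1333]
```

Emit:
{"op": "move_arm", "data": {
  "plan": [
    {"slide":[0.0015,-0.0012,-0.01],"roll":0,"claw":0.015},
    {"slide":[0,0,-0.009],"roll":0,"claw":0.015},
    {"slide":[0,0,0],"roll":0,"claw":0.015},
    {"slide":[0,0,0],"roll":0,"claw":0.015}
  ]
}}

```text
time: 5.72
position: [0.5441, 0.1049, 0.1652]
orientation: [-0.285, 0.958, 0.0, -0.0]
force: [-0.3, -0.9, -3.9]
finger_gap: 0.0226
```

```bash
python3 tilt.py;python3 look.py wrist w4
```

```text
[0.5441 0.1049 0.1652]
stem (array([0.5447, 0.1046]), 66, 0.0007)
collar (array([0.5439, 0.1045]), 35, 0.0006)
dial 248 n [ 0.839  0.543 -0.008] az 32.9 c [0.5571 0.1145 0.114 ] ext [0.03  0.046 0.046] back centre [0.5462 0.1074 0.1141]
tcp [0.5443 0.105  0.1654] F [-0.13  0.58 -3.68] t 5.775 gap 0.0231
gtop 7169 z [0.1744 0.1804 0.1948] [543.3 104.3] [29.7 75. ] 33.1
gauge 3666 z [0.0839 0.1177 0.1348] [540.2 101. ] [30.3 55.5] 34.2
stand 6163 z [0.0462 0.0516 0.0531] [522.7 289.6] [75.2 77.1] 6.0
footl 836 z [0.0265 0.0332 0.0347] [536.8  99.9] [23.  39.4] 30.4
footr 2013 z [0.0267 0.0292 0.0307] [541.9   6.9] [38.9 38.5] 25.6
```

Emit:
{"op": "move_arm", "data": {
  "plan": [
    {"slide":[0.0005,0.0008,-0.005],"roll":0,"claw":0.015},
    {"slide":[0,0,0],"roll":0,"claw":0.015}
  ]
}}

```text
time: 6.08
position: [0.5447, 0.1058, 0.1601]
orientation: [-0.285, 0.958, 0.0, 0.0]
force: [-0.4, -0.1, -3.1]
finger_gap: 0.0231
```

Emit:
{"op": "move_arm", "data": {
  "plan": [
    {"slide":[0,0,-0.003],"roll":0,"claw":0.015},
    {"slide":[0,0,0],"roll":0,"claw":0.015}
  ]
}}

```text
time: 6.32
position: [0.5447, 0.1057, 0.1572]
orientation: [-0.285, 0.958, 0.0, 0.0]
force: [0.6, 0.7, -2.1]
finger_gap: 0.0231
```

Emit:
{"op": "move_arm", "data": {
  "plan": [
    {"slide":[0,0,-0.0015],"roll":0,"claw":0.015},
    {"slide":[0,0,0],"roll":0,"claw":0.015}
  ]
}}

```text
time: 6.58
position: [0.5447, 0.1057, 0.1558]
orientation: [-0.285, 0.958, -0.0, 0.0]
force: [0.2, -0.1, -1.8]
finger_gap: 0.0232
```

Emit:
{"op": "move_arm", "data": {
  "plan": [
    {"slide":[0,0,-0.0015],"roll":0,"claw":0.015},
    {"slide":[0,0,0],"roll":0,"claw":0.015}
  ]
}}

```text
time: 6.82
position: [0.5447, 0.1057, 0.1543]
orientation: [-0.285, 0.958, 0.0, 0.0]
force: [0.3, 0.3, -1.8]
finger_gap: 0.0233
```

Emit:
{"op": "move_arm", "data": {
  "plan": [
    {"slide":[0,0,-0.0005],"roll":0,"claw":0.015},
    {"slide":[0,0,0],"roll":0,"claw":0.015}
  ]
}}

```text
time: 7.08
position: [0.5448, 0.1058, 0.1539]
orientation: [-0.285, 0.958, -0.0, 0.0]
force: [-0.8, 0.9, -1.0]
finger_gap: 0.0233
```

Emit:
{"op": "move_arm", "data": {
  "plan": [
    {"slide":[0,0,-0.0005],"roll":0,"claw":0.015},
    {"slide":[0,0,0],"roll":0,"claw":0.015}
  ]
}}

```text
time: 7.32
position: [0.5448, 0.1058, 0.1538]
orientation: [-0.285, 0.958, -0.0, 0.0]
force: [-0.2, 0.0, 3.2]
finger_gap: 0.0229
```

Emit:
{"op": "move_arm", "data": {
  "plan": [
    {"slide":[0,0,-0.0003],"roll":0,"claw":0.015},
    {"slide":[0,0,0],"roll":0,"claw":0.015}
  ]
}}

```text
time: 7.58
position: [0.5449, 0.1058, 0.1538]
orientation: [-0.285, 0.958, -0.0, 0.0]
force: [-0.8, -0.7, 5.8]
finger_gap: 0.0233
```

Emit:
{"op": "move_arm", "data": {
  "plan": [
    {"slide":[0,0,-0.0001],"roll":0,"claw":0.015},
    {"slide":[0,0,0],"roll":0,"claw":0.015},
    {"slide":[0,0,0],"roll":0,"claw":0.015},
    {"slide":[0,0,0],"roll":0,"claw":0.015},
    {"slide":[0,0,0],"roll":0,"claw":0.015}
  ]
}}

```text
time: 8.2
position: [0.5449, 0.1058, 0.1538]
orientation: [-0.285, 0.958, -0.0, 0.0]
force: [-0.4, 0.9, 5.7]
finger_gap: 0.023
```

```bash
python3 look.py scene s5 230 150 310 250 7; python3 tilt.py; python3 -c "
from h import *
print(np.mean([monitor.observe()['force'] for _ in range(1)],0))"
```

```text
tcp [0.5449 0.1058 0.1538] F [-0.41  0.86  5.71] t 8.2 gap 0.023
gtop 239 z [0.1623 0.1691 0.1833] [546.1 107.8] [28.2 74.2] 27.9
gauge 627 z [0.0306 0.0928 0.1228] [545.3 106.5] [39.8 56.1] 33.8
stand 1037 z [0.0459 0.0514 0.0539] [523.1 291.4] [75.5 75.2] 6.3
footl 154 z [0.0254 0.0327 0.0436] [546.6 108.8] [37.  38.1] 63.4
footr 113 z [0.0256 0.0286 0.0305] [544.9   6.6] [37.9 30.5] 62.2
[0.5449 0.1058 0.1538]
stem (array([0.5451, 0.1057]), 64, 0.0005)
collar (array([0.5449, 0.1054]), 30, 0.0003)
dial 234 n [0.843 0.538 0.005] az 32.5 c [0.5579 0.1149 0.1026] ext [0.031 0.047 0.047] back centre [0.547  0.1079 0.1026]
[-1.8879717  -0.31651441  5.79718856]
```

View pics/s5.png

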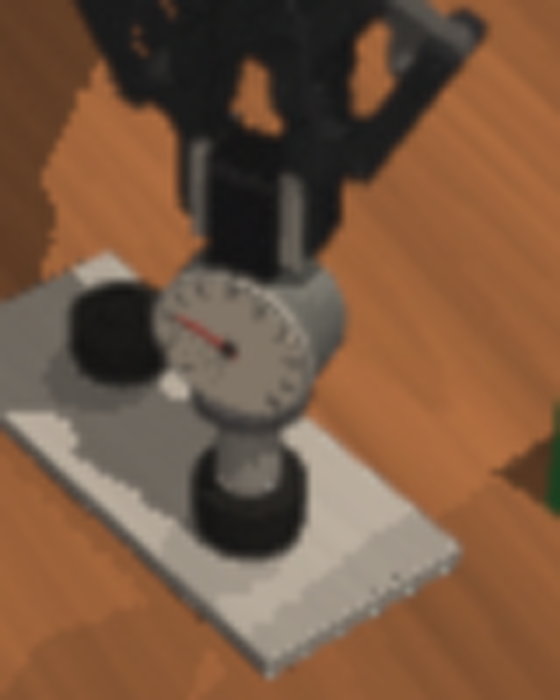

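The needle has turned about 65° clockwise, from lower left to upper left at (175,315)→(228,350). That is about 2 mm, so the near foot is the soft one, bearing about 9.3 N. I'll hold a little longer, then return the gauge.

Emit:
{"op": "move_arm", "data": {
  "plan": [
    {"slide":[0,0,0],"roll":0,"claw":0.015},
    {"slide":[0,0,0],"roll":0,"claw":0.015},
    {"slide":[0,0,0],"roll":0,"claw":0.015},
    {"slide":[0,0,0.01],"roll":0,"claw":0.015},
    {"slide":[0,0,0.037],"roll":0,"claw":0.015}
  ]
}}

```text
time: 8.93
position: [0.5423, 0.1048, 0.1978]
orientation: [-0.285, 0.958, 0.0, -0.004]
force: [1.2, 0.3, -2.9]
finger_gap: 0.0233
```

Emit:
{"op": "move_arm", "data": {
  "plan": [
    {"slide":[-0.005,0.045,0],"roll":-9,"claw":0.015},
    {"slide":[-0.005,0.045,0],"roll":-9,"claw":0.015},
    {"slide":[-0.005,0.045,0],"roll":-9,"claw":0.015},
    {"slide":[-0.005,0.035,0],"roll":-9,"claw":0.015},
    {"slide":[-0.002,0.015,0],"roll":-9,"claw":0.015}
  ]
}}

```text
time: 9.55
position: [0.5205, 0.294, 0.199]
orientation: [0.103, 0.995, 0.0, -0.001]
force: [-0.4, 0.1, -3.7]
finger_gap: 0.0236
```

Emit:
{"op": "move_arm", "data": {
  "plan": [
    {"slide":[0,0,0],"roll":0,"claw":0.015},
    {"slide":[0,0,0],"roll":0,"claw":0.015},
    {"slide":[0,0,0],"roll":0,"claw":0.015}
  ]
}}

```text
time: 9.93
position: [0.5231, 0.2887, 0.1998]
orientation: [0.104, 0.995, -0.001, -0.0]
force: [0.5, -0.9, -3.7]
finger_gap: 0.0236
```

```bash
python3 tilt.py; python3 look.py scene s6 270 150 400 290 5; python3 look.py top t6
```

```text
[0.5231 0.2887 0.1998]
stem (array([0.5229, 0.287 ]), 75, 0.0004)
collar (array([0.5227, 0.2869]), 54, 0.0005)
dial 217 n [ 0.979 -0.204  0.002] az -11.7 c [0.5392 0.287  0.1496] ext [0.012 0.054 0.046] back centre [0.5265 0.2897 0.1496]
tcp [0.5231 0.289  0.1999] F [-0.38 -0.46 -3.85] t 9.975 gap 0.0234
gtop 192 z [0.209  0.2145 0.2295] [525.6 290.4] [71.4 25.9] 76.7
gauge 612 z [0.0829 0.1468 0.1691] [527.1 288.4] [56.1 32. ] 79.1
stand 933 z [0.046  0.0514 0.0536] [523.4 291.3] [75.3 75.2] 6.2
footl 188 z [0.0261 0.0326 0.035 ] [546.  107.6] [37.1 38.9] 19.2
footr 136 z [0.0253 0.0285 0.0314] [543.4   9.4] [39.7 35.5] 62.7
tcp [0.523  0.2893 0.1999] F [ 0.3  0.3 -2.8] t 10.025 gap 0.023
stand 104 z [0.0461 0.0525 0.0557] [514.7 264. ] [51.6 23.7] 6.8
footl 150 z [0.0278 0.034  0.0383] [544.2 104.4] [38.  37.2] 44.1
footr 140 z [0.0255 0.0299 0.0353] [543.4   6.7] [35.2 38.6] 88.5
```

View pics/s6.png

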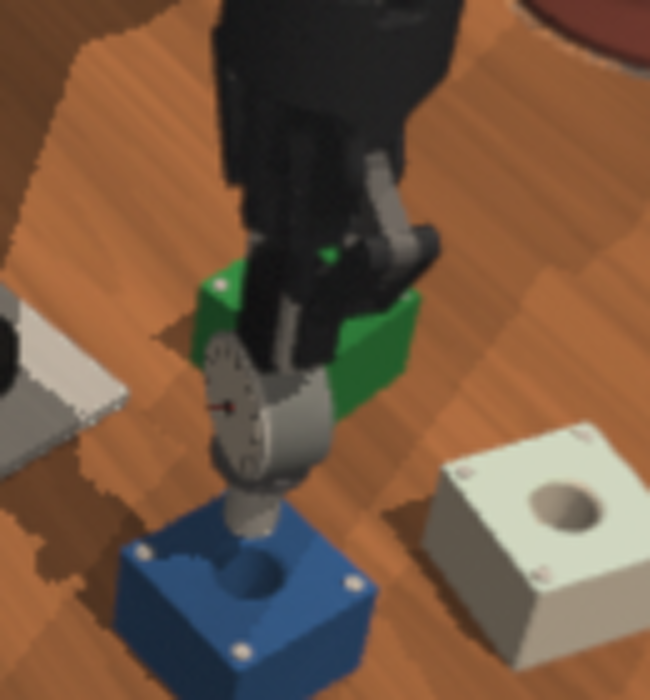

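Emit:
{"op": "move_arm", "data": {
  "plan": [
    {"slide":[0,0.0022,-0.01],"roll":0,"claw":0.015},
    {"slide":[0,0,-0.012],"roll":0,"claw":0.015},
    {"slide":[0,0,0],"roll":0,"claw":0.015},
    {"slide":[0,0,0],"roll":0,"claw":0.015}
  ]
}}

```text
time: 10.58
position: [0.5226, 0.2929, 0.1777]
orientation: [0.103, 0.995, -0.0, -0.0]
force: [0.3, -0.4, -3.2]
finger_gap: 0.0234
```

```bash
python3 tilt.py; python3 look.py scene s7 300 180 380 280 7
```

```text
[0.5226 0.2929 0.1777]
stem (array([0.5225, 0.2914]), 71, 0.0004)
collar (array([0.5224, 0.291 ]), 43, 0.0005)
dial 212 n [ 0.978 -0.208  0.003] az -12.0 c [0.5388 0.2912 0.1275] ext [0.012 0.054 0.046] back centre [0.5261 0.2939 0.1275]
tcp [0.5228 0.293  0.178 ] F [ 0.27  0.3  -3.3 ] t 10.625 gap 0.0233
gtop 182 z [0.1868 0.1925 0.2073] [525.2 295.6] [70.3 27.7] 71.1
gauge 610 z [0.0533 0.1227 0.1469] [527.3 298.8] [49.5 68.4] 47.7
stand 848 z [0.0461 0.0513 0.0537] [523.8 291.5] [75.4 75.8] 6.2
footl 190 z [0.0256 0.0325 0.0349] [545.6 106.5] [39.1 37.8] 61.4
footr 128 z [0.0261 0.0287 0.0311] [543.    8.6] [38.9 35.4] 62.0
```

View pics/s7.png

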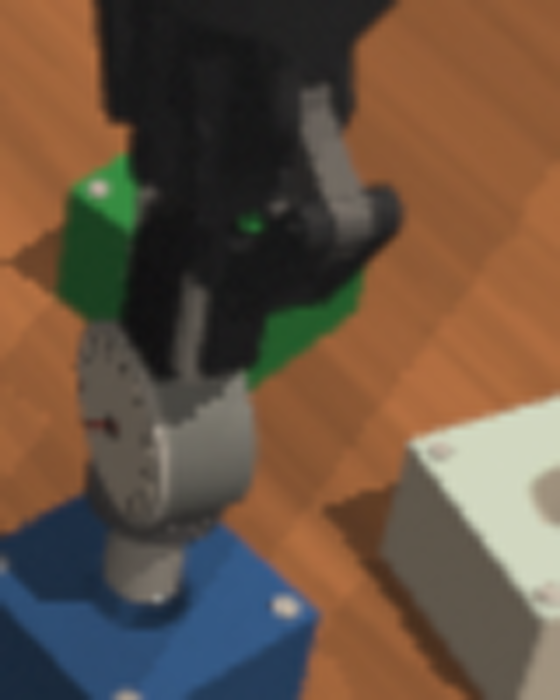

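Emit:
{"op": "move_arm", "data": {
  "plan": [
    {"slide":[0.0005,-0.0005,-0.012],"roll":0,"claw":0.015},
    {"slide":[0,0,-0.012],"roll":0,"claw":0.015},
    {"slide":[0,0,-0.012],"roll":0,"claw":0.015},
    {"slide":[0,0,-0.003],"roll":0,"claw":0.015},
    {"slide":[0,0,0],"roll":0,"claw":0.015}
  ]
}}

```text
time: 11.3
position: [0.5231, 0.2923, 0.1385]
orientation: [0.103, 0.995, -0.0, -0.0]
force: [-0.2, -0.6, -3.9]
finger_gap: 0.0235
```

Emit:
{"op": "move_arm", "data": {
  "plan": [
    {"slide":[0,0,-0.0015],"roll":0,"claw":0.015},
    {"slide":[0,0,0],"roll":0,"claw":0.015}
  ]
}}

```text
time: 11.55
position: [0.5233, 0.2925, 0.1377]
orientation: [0.103, 0.995, 0.0, 0.0]
force: [1.0, -0.4, -4.1]
finger_gap: 0.023
```

Emit:
{"op": "move_arm", "data": {
  "plan": [
    {"slide":[0,0,-0.0007],"roll":0,"claw":0.015},
    {"slide":[0,0,0],"roll":0,"claw":0.015}
  ]
}}

```text
time: 11.8
position: [0.5231, 0.2924, 0.1368]
orientation: [0.103, 0.995, 0.0, 0.0]
force: [0.1, 0.6, -3.3]
finger_gap: 0.0235
```

Emit:
{"op": "move_arm", "data": {
  "plan": [
    {"slide":[0,0,-0.0008],"roll":0,"claw":0.015},
    {"slide":[0,0,0],"roll":0,"claw":0.03},
    {"slide":[0,0,0],"roll":0,"claw":0.05},
    {"slide":[0,0,0],"roll":0,"claw":0.085},
    {"slide":[0,0,0],"roll":0,"claw":0.085}
  ]
}}

```text
time: 12.42
position: [0.5232, 0.2924, 0.136]
orientation: [0.103, 0.995, 0.0, 0.0]
force: [0.2, -0.2, -0.3]
finger_gap: 0.0823
```

Emit:
{"op": "move_arm", "data": {
  "plan": [
    {"slide":[0,0,0],"roll":0,"claw":0.085},
    {"slide":[0,0,0.03],"roll":0,"claw":0.085},
    {"slide":[0,0,0.055],"roll":0,"claw":0.085},
    {"slide":[0,0,0],"roll":0,"claw":0.085}
  ]
}}

```text
time: 12.92
position: [0.5258, 0.2938, 0.2258]
orientation: [0.103, 0.995, 0.003, 0.004]
force: [-0.2, -0.1, -0.3]
finger_gap: 0.0847
```

```bash
cat > chk.py <<'E'
from h import *
import sys
for n in sys.argv[1:]:
    im=grab(n,'chk_'+n);C=cloud(im);g=C.reshape(-1,3); g=g[np.isfinite(g).all(1)]
    for nm,c,r,z in [('gtop',(.523,.291),.03,(.142,.17)),('stand',(.523,.29),.08,(.045,.056)),('footl',(.544,.105),.035,(.025,.045)),('footr',(.5425,.008),.035,(.025,.045))]:
        q=g[(np.hypot(g[:,0]-c[0],g[:,1]-c[1])<r)&(g[:,2]>z[0])&(g[:,2]<z[1])]
        if len(q)<10: continue
        rc=cv2.minAreaRect(q[:,:2].astype(np.float32)*1000)
        print(n,nm,len(q),'z',np.percentile(q[:,2],[2,50,98]).round(4),np.round(rc[0],1),np.round(rc[1],1),round(rc[2],1))
o=monitor.observe();print(o['time'],o['position'].round(4),o['force'].round(1))
E
python3 chk.py scene wrist
```

```text
scene gtop 180 z [0.1426 0.1497 0.1517] [524.8 292.3] [25.3 28.2] 80.7
scene stand 694 z [0.0462 0.0514 0.0542] [523.4 292. ] [75.2 74.7] 5.5
scene footl 190 z [0.0255 0.0325 0.035 ] [545.8 106.8] [38.4 37.7] 60.6
scene footr 134 z [0.0256 0.0286 0.0311] [543.2   8.8] [39.4 35.6] 62.1
wrist gtop 1581 z [0.1441 0.1506 0.1521] [522.5 290.5] [23.9 27.7] 78.6
wrist stand 2995 z [0.0499 0.0519 0.0536] [522.4 290.1] [74.6 74.4] 6.0
wrist footl 1150 z [0.026  0.0335 0.035 ] [543.6 105. ] [39.8 38.3] 48.7
wrist footr 706 z [0.0255 0.0293 0.0309] [544.6  12.6] [27.5 39.6] 66.9
13.025 [0.5231 0.2924 0.2214] [-0.2 -0.6 -0.2]
```

View pics/chk_scene.png

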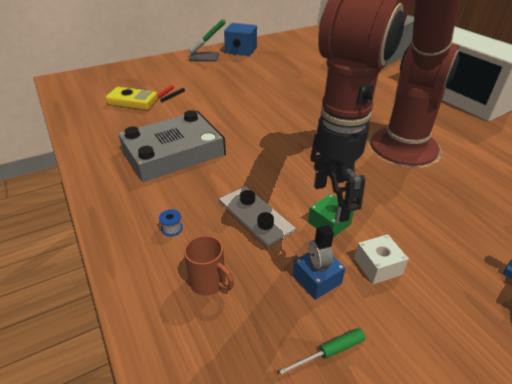

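The gauge is back: grip top at 0.1506, centred on the stand within about 1 mm. Next, over to the soft (near) foot.

Emit:
{"op": "move_arm", "data": {
  "plan": [
    {"slide":[0.005,-0.045,0.0],"roll":0,"claw":0.085},
    {"slide":[0.005,-0.048,0],"roll":0,"claw":0.085},
    {"slide":[0.005,-0.048,0],"roll":0,"claw":0.085},
    {"slide":[0.0055,-0.046,-0.03],"roll":0,"claw":0.085},
    {"slide":[0,0,-0.05],"roll":0,"claw":0.085}
  ]
}}

```text
time: 13.65
position: [0.545, 0.0992, 0.1403]
orientation: [0.108, 0.994, -0.002, 0.002]
force: [0.2, -0.0, -0.1]
finger_gap: 0.0847
```

Emit:
{"op": "move_arm", "data": {
  "plan": [
    {"slide":[0,0,0],"roll":0,"claw":0.085},
    {"slide":[0,0,0],"roll":0,"claw":0.085},
    {"slide":[0,0,0],"roll":0,"claw":0.085}
  ],
  "newtons": 25
}}

```text
time: 14.02
position: [0.5447, 0.1066, 0.1426]
orientation: [0.102, 0.995, 0.001, 0.002]
force: [0.3, 0.9, -0.1]
finger_gap: 0.0849
```

```bash
python3 chk.py wrist
```

```text
wrist stand 4828 z [0.046  0.0518 0.0539] [524.7 268.3] [74.8 33.9] 5.5
wrist footl 2153 z [0.0279 0.0334 0.0348] [543.9 104.5] [38.9 39. ] 79.0
wrist footr 1902 z [0.0264 0.0292 0.0306] [542.    7.1] [39.3 38.9] 82.8
14.075 [0.5446 0.1064 0.1426] [-0.2 -0.5  0.1]
```

View pics/chk_wrist.png

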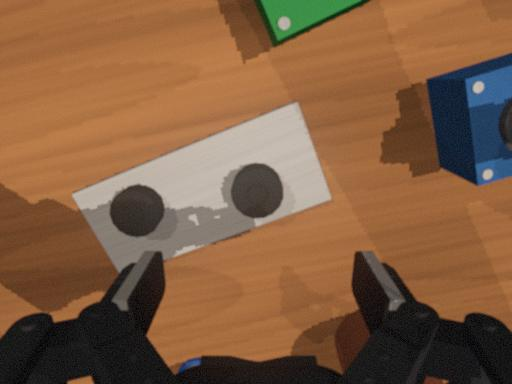

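Emit:
{"op": "move_arm", "data": {
  "plan": [
    {"slide":[-0.0006,-0.0015,-0.035],"roll":0,"claw":0.085},
    {"slide":[0,0,-0.04],"roll":0,"claw":0.085},
    {"slide":[0,0,-0.02],"roll":0,"claw":0.085},
    {"slide":[0,0,0],"roll":0,"claw":0.07},
    {"slide":[0,0,0],"roll":0,"claw":0.07}
  ]
}}

```text
time: 14.7
position: [0.5441, 0.1044, 0.0473]
orientation: [0.103, 0.995, 0.0, 0.001]
force: [-0.2, 0.6, -0.1]
finger_gap: 0.0704
```

```bash
python3 chk.py wrist
```

```text
wrist footl 5348 z [0.0269 0.0334 0.041 ] [545.5 111.4] [53.2 39.7] 78.4
wrist footr 3638 z [0.0258 0.0292 0.0305] [539.8   8. ] [39.6 35.3] 70.4
14.75 [0.5442 0.1043 0.0475] [-0.3  0.1  0.4]
```

View pics/chk_wrist.png

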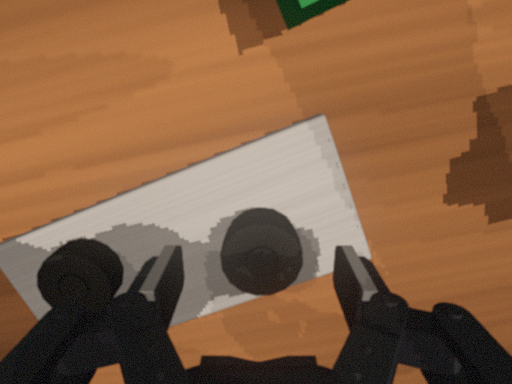

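Emit:
{"op": "move_arm", "data": {
  "plan": [
    {"slide":[0,0,-0.0125],"roll":0,"claw":0.07},
    {"slide":[0,0,0],"roll":0,"claw":0.055},
    {"slide":[0,0,0],"roll":0,"claw":0.045},
    {"slide":[0,0,0],"roll":0,"claw":0.036},
    {"slide":[0,0,0],"roll":0,"claw":0.03}
  ],
  "newtons": 25
}}

```text
time: 15.38
position: [0.5432, 0.1039, 0.0337]
orientation: [0.103, 0.995, 0.0, 0.0]
force: [-1.0, 0.3, 2.0]
finger_gap: 0.0393
```

Emit:
{"op": "move_arm", "data": {
  "plan": [
    {"slide":[0,0,0],"roll":0,"claw":0.03},
    {"slide":[0,0,0],"roll":0,"claw":0.03}
  ]
}}

```text
time: 15.62
position: [0.5432, 0.1039, 0.0337]
orientation: [0.103, 0.995, 0.0, 0.0]
force: [-0.4, -0.4, 3.0]
finger_gap: 0.0394
```

Emit:
{"op": "move_arm", "data": {
  "plan": [
    {"slide":[0,0,0.02],"roll":0,"claw":0.03},
    {"slide":[0,0,0.05],"roll":0,"claw":0.03},
    {"slide":[0,-0.05,0.05],"roll":0,"claw":0.03},
    {"slide":[0,-0.06,0.03],"roll":0,"claw":0.03},
    {"slide":[0,-0.06,0],"roll":0,"claw":0.03}
  ]
}}

```text
time: 16.25
position: [0.5446, -0.0574, 0.1781]
orientation: [0.102, 0.995, 0.0, 0.003]
force: [0.8, -0.5, -0.2]
finger_gap: 0.0392
```

Emit:
{"op": "move_arm", "data": {
  "plan": [
    {"slide":[0,-0.02,0],"roll":0,"claw":0.03},
    {"slide":[0,0,0],"roll":0,"claw":0.03},
    {"slide":[0,0,0],"roll":0,"claw":0.03},
    {"slide":[0,0,0],"roll":0,"claw":0.03}
  ]
}}

```text
time: 16.75
position: [0.5431, -0.0734, 0.1752]
orientation: [0.101, 0.995, 0.001, -0.0]
force: [-1.0, -0.4, -0.5]
finger_gap: 0.0392
```

```bash
cat > seat.py <<'E'
from h import *
import sys
for n in sys.argv[1:]:
    im=grab(n,'seat_'+n); np.save('seat_%s.npy'%n,im,allow_pickle=True)
    C=cloud(im); 
    d=np.hypot(C[...,0]-.541,C[...,1]+.244)
    hsv=cv2.cvtColor(im['color'],cv2.COLOR_BGR2GRAY)
    m=(d<.04)&(abs(C[...,2]-.056)<.012)
    gr=hsv[m]; 
    if m.sum()<30: print(n,'none');continue
    th,_=cv2.threshold(gr.reshape(-1,1),0,255,cv2.THRESH_OTSU)
    b=((hsv>th)&m).astype(np.uint8)
    k,l,st,ce=cv2.connectedComponentsWithStats(b); i=1+np.argmax(st[1:,4])
    cn=max(cv2.findContours((l==i).astype(np.uint8),cv2.RETR_EXTERNAL,cv2.CHAIN_APPROX_NONE)[0],key=len)[:,0].astype(float)
    W=onplane(im,cn[:,0],cn[:,1],.058)
    e=cv2.fitEllipse((W[:,:2]*1000).astype(np.float32)); 
    print(n,'th',th,'seat ell',np.round(e[0],1),np.round(e[1],1),'mean',W.mean(0).round(4),'zmed',np.median(C[l==i][:,2]).round(4))
o=monitor.observe();print(o['time'],o['position'].round(4),o['force'].round(1),o['finger_gap'])
E
python3 seat.py scene top wrist
```

```text
scene th 94.0 seat ell [ 536.  -238.5] [34.4 58.8] mean [ 0.5344 -0.2366  0.058 ] zmed 0.0561
top th 141.0 seat ell [ 542.6 -255.9] [18.2 40.2] mean [ 0.5429 -0.2551  0.058 ] zmed 0.0568
wrist th 128.0 seat ell [ 534.5 -241.4] [39.3 60. ] mean [ 0.5316 -0.2383  0.058 ] zmed 0.0569
16.9 [ 0.5431 -0.0748  0.1754] [ 0.1  0.3 -0.3] 0.038917408874644434
```

View pics/seat_wrist.png

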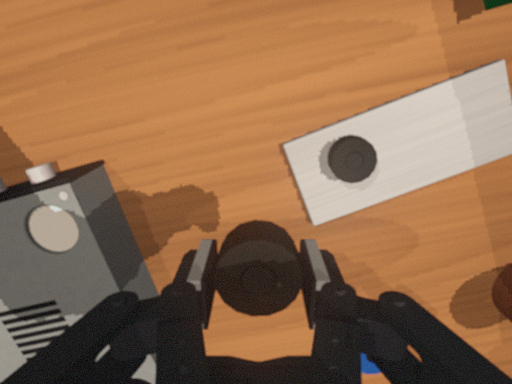

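View pics/seat_scene.png

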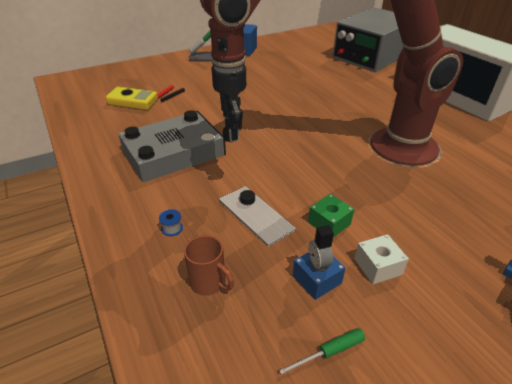

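```bash
cat > seat2.py <<'E'
from h import *
def seat(im,seed,tol,Z):
    c=im['color'].copy(); mk=np.zeros((386,514),np.uint8)
    cv2.floodFill(c,mk,seed,0,(tol,)*3,(tol,)*3,cv2.FLOODFILL_FIXED_RANGE|cv2.FLOODFILL_MASK_ONLY|(255<<8)|4)
    b=mk[1:-1,1:-1]; cn=max(cv2.findContours(b,cv2.RETR_EXTERNAL,cv2.CHAIN_APPROX_NONE)[0],key=len)
    cn=cv2.convexHull(cn)[:,0].astype(float)
    W=onplane(im,cn[:,0],cn[:,1],Z); 
    (x,y),r=cv2.minEnclosingCircle((W[:,:2]*1000).astype(np.float32)); e=cv2.fitEllipse((W[:,:2]*1000).astype(np.float32))
    return round(x,1),round(y,1),round(r,1),np.round(e[0],1),np.round(e[1],1),int((b>0).sum())
if __name__=='__main__':
    for f,s in [('seat_wrist',(53,228)),('scene0',(208,137)),('top0',(371,205)),('seat_top',(371,205))]:
        im=np.load(f+'.npy',allow_pickle=True).item()
        for t in (25,40): print(f,t,seat(im,s,t,.056),seat(im,s,t,.06)[:2])
    im=np.load('seat_wrist.npy',allow_pickle=True).item();C=cloud(im);g=C.reshape(-1,3);g=g[np.isfinite(g).all(1)]
    t=np.array([.5431,-.0748,.1754])
    q=g[(np.hypot(g[:,0]-t[0],g[:,1]-t[1])<.021)&(g[:,2]>.15)&(g[:,2]<.19)]
    rc=cv2.minAreaRect(q[:,:2].astype(np.float32)*1000); print('foot',len(q),rc,np.percentile(q[:,2],[2,20,50,80,98]))
E
python3 seat2.py
```

```text
seat_wrist 25 (532.7, -240.1, 31.2, array([ 533.6, -241.6]), array([42.6, 61.8]), 2272) (531.5, -237.1)
seat_wrist 40 (532.4, -239.9, 32.0, array([ 533.3, -241.4]), array([43.9, 63.1]), 2481) (531.3, -236.9)
scene0 25 (541.1, -244.5, 18.8, array([ 541. , -245.7]), array([32.3, 38.1]), 67) (543.3, -238.6)
scene0 40 (541.2, -245.1, 19.2, array([ 541.2, -245.6]), array([34.2, 39. ]), 72) (543.4, -239.2)
top0 25 (541.2, -246.4, 19.1, array([ 541.1, -246.4]), array([37. , 37.2]), 137) (540.5, -245.3)
top0 40 (541.2, -246.7, 20.3, array([ 541.3, -246.3]), array([39. , 39.8]), 151) (540.6, -245.6)
seat_top 25 (544.2, -253.0, 19.1, array([ 545.6, -255.8]), array([22.4, 39. ]), 33) (543.6, -251.8)
seat_top 40 (542.8, -251.4, 22.7, array([ 543.8, -254.9]), array([26.8, 47.1]), 83) (542.2, -250.3)
foot 7240 ((543.385498046875, -75.9803695678711), (39.56532287597656, 40.08183670043945), 78.29367065429688) [0.15509613 0.17312226 0.17499745 0.17561739 0.18424437]
```

```bash
cat > seat3.py <<'E'
from h import *
def seat3(im,seed,tol=30,Z=.056):
    c=im['color'].copy(); mk=np.zeros((386,514),np.uint8)
    cv2.floodFill(c,mk,seed,0,(tol,)*3,(tol,)*3,cv2.FLOODFILL_FIXED_RANGE|cv2.FLOODFILL_MASK_ONLY|(255<<8)|4)
    b=cv2.morphologyEx(mk[1:-1,1:-1],cv2.MORPH_OPEN,cv2.getStructuringElement(cv2.MORPH_ELLIPSE,(17,17)))
    cn=max(cv2.findContours(b,cv2.RETR_EXTERNAL,cv2.CHAIN_APPROX_NONE)[0],key=len)[:,0].astype(float)
    W=onplane(im,cn[:,0],cn[:,1],Z); e=cv2.fitEllipse((W[:,:2]*1000).astype(np.float32))
    v=im['color'].copy(); cv2.polylines(v,[cn.astype(int)],True,(0,0,255),1)
    return np.round(e[0],1),np.round(e[1],1),v
if __name__=='__main__':
    im=np.load('seat_wrist.npy',allow_pickle=True).item()
    a,b,v=seat3(im,(53,228)); print(a,b); cv2.imwrite('pics/s3w.png',cv2.resize(v[170:290,:170],None,fx=4,fy=4))
E
python3 seat3.py
```

```text
[ 541.9 -247.2] [38.2 40.6]
```

View pics/s3w.png

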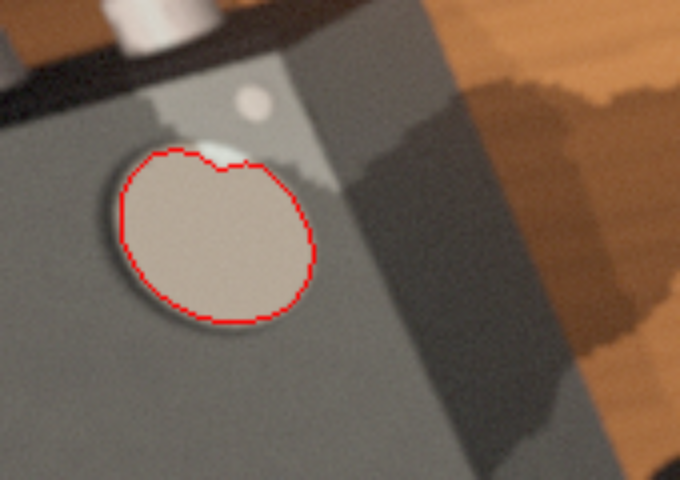

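Emit:
{"op": "move_arm", "data": {
  "plan": [
    {"slide":[-0.0005,-0.045,0],"roll":0,"claw":0.03},
    {"slide":[-0.0005,-0.05,0],"roll":0,"claw":0.03},
    {"slide":[-0.0005,-0.05,0],"roll":0,"claw":0.03},
    {"slide":[-0.0005,-0.024,-0.03],"roll":0,"claw":0.03},
    {"slide":[0,0,-0.035],"roll":0,"claw":0.03}
  ]
}}

```text
time: 17.52
position: [0.541, -0.2489, 0.1104]
orientation: [0.106, 0.994, -0.002, 0.001]
force: [0.2, 1.3, 0.4]
finger_gap: 0.0394
```

Emit:
{"op": "move_arm", "data": {
  "plan": [
    {"slide":[0,0,0],"roll":0,"claw":0.03},
    {"slide":[0,0,0],"roll":0,"claw":0.03},
    {"slide":[0,0,0],"roll":0,"claw":0.03},
    {"slide":[0,0,0],"roll":0,"claw":0.03}
  ]
}}

```text
time: 18.02
position: [0.5418, -0.2451, 0.1118]
orientation: [0.103, 0.995, -0.0, 0.001]
force: [0.1, -0.4, -0.3]
finger_gap: 0.0392
```

```bash
python3 look.py wrist w8; python3 look.py scene s8 170 80 270 180 7
```

```text
tcp [ 0.5418 -0.2451  0.1118] F [ 0.06 -0.41 -0.34] t 18.025 gap 0.0392
gtop 3288 z [0.1204 0.1317 0.1415] [ 539.5 -244.7] [78.4 26.1] 78.3
gauge 5821 z [0.0553 0.0594 0.0611] [ 532.6 -243.8] [69.4 51.2] 80.0
tcp [ 0.5416 -0.2452  0.1116] F [-0.18 -0.23  0.12] t 18.075 gap 0.0392
gtop 43 z [0.1198 0.125  0.1403] [ 542.1 -246.7] [72.6 21.3] 79.8
gauge 383 z [0.0018 0.0557 0.0608] [ 541.8 -242. ] [63.8 67.4] 71.2
stand 702 z [0.0455 0.0514 0.0545] [523.7 290.9] [75.7 76.1] 5.7
footr 133 z [0.0257 0.0286 0.0308] [543.4   9.5] [37.7 35.5] 63.2
```

View pics/w8.png

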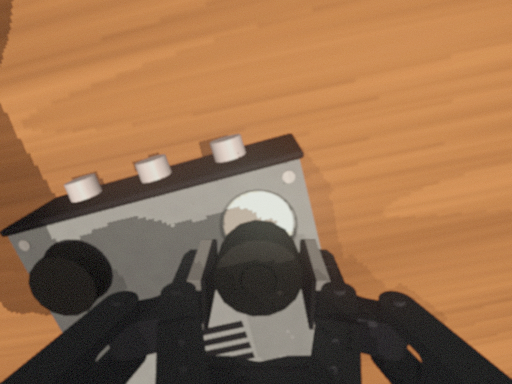

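View pics/s8.png

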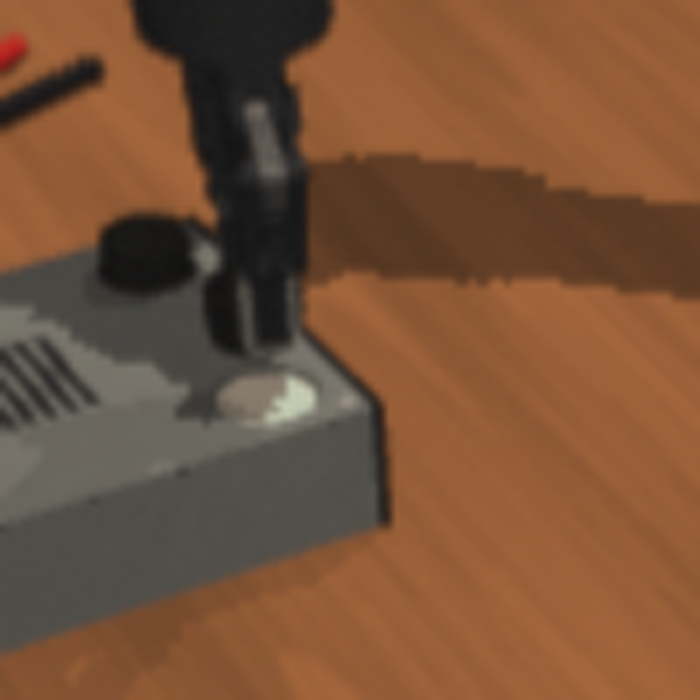

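```bash
cat > ov.py <<'E'
from h import *
def proj(im,W):
    p=(W-np.array(im['position']))@R.from_quat(im['attitude']).as_matrix()
    x=p[:,0]/p[:,2];y=p[:,1]/p[:,2];s=1+im['k1']*(x*x+y*y)
    return np.stack([x*s*im['fx']+im['cx'],y*s*im['fy']+im['cy']],1)
def circ(c,r,z):
    t=np.linspace(0,2*np.pi,120);return np.stack([c[0]+r*np.cos(t),c[1]+r*np.sin(t),0*t+z],1)
if __name__=='__main__':
    import sys
    o=monitor.observe();t=o['position'];print(t.round(4))
    im=grab('wrist');np.save('ov.npy',im,allow_pickle=True)
    f=4;a,b=180,150
    v=cv2.resize(im['color'][b:b+150,a:a+170],None,fx=f,fy=f,interpolation=cv2.INTER_CUBIC)
    for c,r,z,col in [((.5412,-.2463),.022,.060,(0,0,255)),((.5412,-.2463),.022,.056,(255,0,255)),(t[:2],.020,t[2]-.0004,(0,255,0))]:
        q=(proj(im,circ(c,r,z))-[a,b]+.5)*f
        cv2.polylines(v,[np.round(q).astype(int)],True,col,1)
    cv2.imwrite('pics/ov.png',v)
E
python3 ov.py
```

```text
[ 0.5414 -0.2452  0.1113]
```

View pics/ov.png

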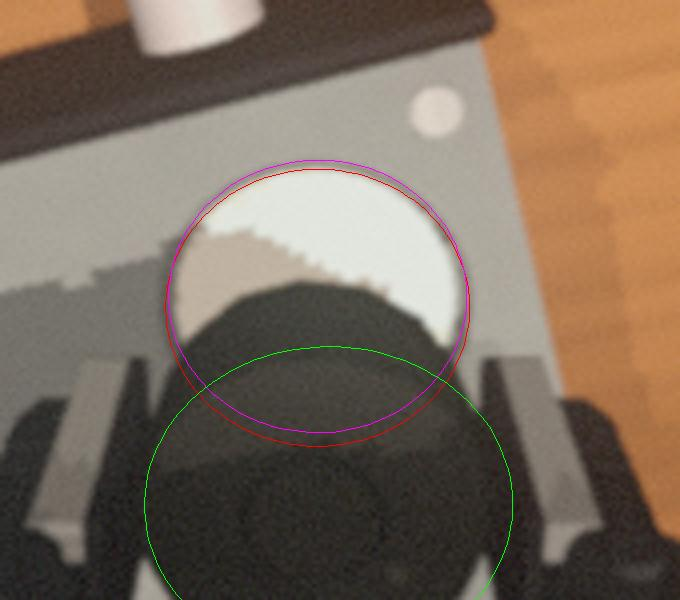

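Run:
```python
from ov import *
im=np.load('ov.npy',allow_pickle=True).item()
t=np.array([.5414,-.2452,.1113]);f=4;a,b=180,150
v=cv2.resize(im['color'][b:b+190,a:a+170],None,fx=f,fy=f,interpolation=cv2.INTER_CUBIC)
v=cv2.convertScaleAbs(v,alpha=1.8,beta=10)
for c,r,z,col in [((t[0],t[1]-.0011),.02,t[2]-.0004,(0,255,0)),((t[0],t[1]-.0011),.02,t[2]-.0237,(0,255,255))]:
    q=(proj(im,circ(c,r,z))-[a,b]+.5)*f
    cv2.polylines(v,[np.round(q).astype(int)],True,col,1)
cv2.imwrite('pics/ov2.png',v[:600])
```

```text
(no output)
```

View pics/ov2.png

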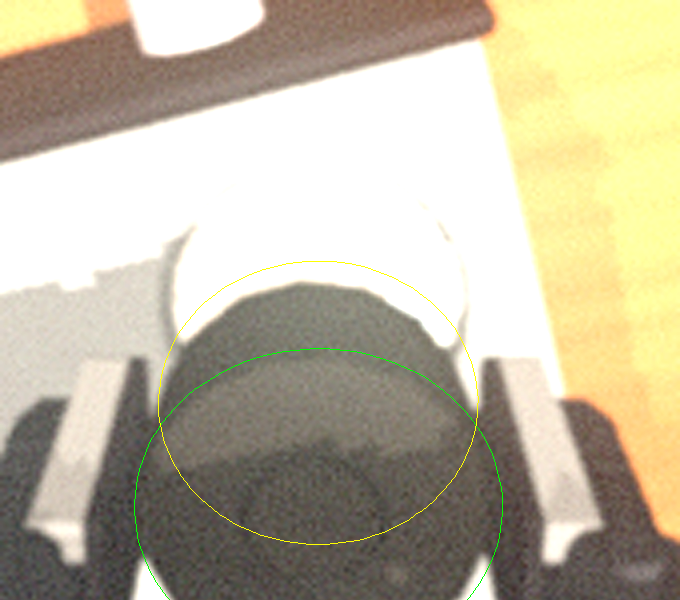

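The overlays show the held foot and the seat rim aligned within ~0.5 mm. I'll lower it.

Emit:
{"op": "move_arm", "data": {
  "plan": [
    {"slide":[0,0,-0.012],"roll":0,"claw":0.03},
    {"slide":[0,0,-0.01],"roll":0,"claw":0.03},
    {"slide":[0,0,-0.004],"roll":0,"claw":0.03},
    {"slide":[0,0,0],"roll":0,"claw":0.03}
  ]
}}

```text
time: 18.68
position: [0.5407, -0.2451, 0.0838]
orientation: [0.103, 0.995, 0.0, -0.001]
force: [-0.4, -0.2, 0.1]
finger_gap: 0.0396
```

```bash
python3 ov.py
```

```text
[ 0.5407 -0.2451  0.0838]
```

View pics/ov.png

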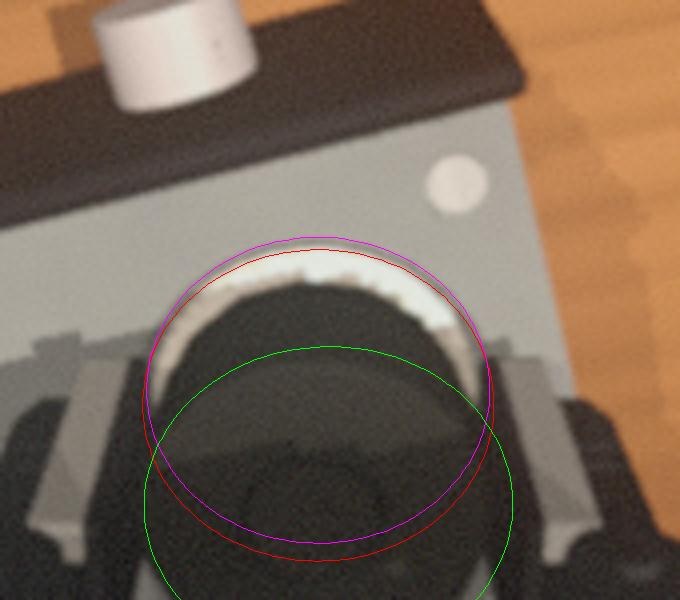

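Emit:
{"op": "move_arm", "data": {
  "plan": [
    {"slide":[0.0003,0,-0.003],"roll":0,"claw":0.03},
    {"slide":[0,0,0],"roll":0,"claw":0.03}
  ]
}}

```text
time: 18.98
position: [0.5413, -0.2452, 0.0815]
orientation: [0.103, 0.995, -0.0, -0.0]
force: [0.6, -0.7, -1.2]
finger_gap: 0.0394
```

Emit:
{"op": "move_arm", "data": {
  "plan": [
    {"slide":[0,0,-0.0007],"roll":0,"claw":0.03},
    {"slide":[0,0,0],"roll":0,"claw":0.03}
  ]
}}

```text
time: 19.23
position: [0.5413, -0.2452, 0.0809]
orientation: [0.103, 0.995, -0.0, 0.0]
force: [-0.7, -0.1, -0.8]
finger_gap: 0.0392
```

```bash
python3 ov.py
```

```text
[ 0.5413 -0.2452  0.0809]
```

View pics/ov.png

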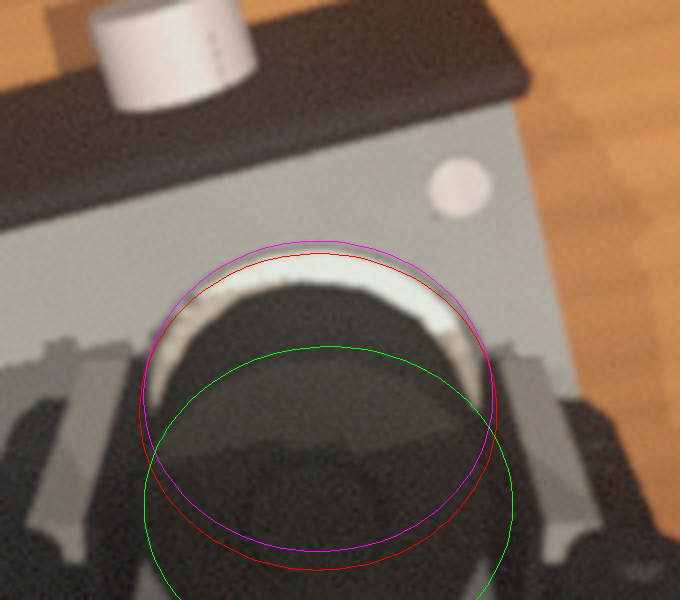

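Run:
```python
from ov import *
im=np.load('ov.npy',allow_pickle=True).item()
def fit(im,c,z,r=.016,tol=.004):
    g=cloud(im).reshape(-1,3);g=g[np.isfinite(g).all(1)]
    q=g[(np.hypot(g[:,0]-c[0],g[:,1]-c[1])<r)&(abs(g[:,2]-z)<tol)]
    A=np.c_[q[:,:2]-c,np.ones(len(q))];w=np.ones(len(q),bool)
    for _ in range(5):
        s=np.linalg.lstsq(A[w],q[w,2],rcond=None)[0];e=abs(A@s-q[:,2]);w=e<.001
    return len(q),w.sum(),s.round(4)
print('held',fit(im,np.array([.5413,-.2463]),.0805))
i3=np.load('w1.npy',allow_pickle=True).item()
print('on plate',fit(i3,np.array([.544,.105]),.0335))
im=np.load('seat_wrist.npy',allow_pickle=True).item();print('held early',fit(im,np.array([.5432,-.076]),.175))
print('right',fit(im,np.array([.542,.007]),.029))
# on-plate side profile check
b=i3['color']; f=6
p=proj(i3,np.array([[.544,.105,.0335]]))[0].astype(int);a,bb=p[0]-40,p[1]-40
v=cv2.resize(b[bb:bb+80,a:a+80],None,fx=f,fy=f,interpolation=cv2.INTER_CUBIC);v=cv2.convertScaleAbs(v,alpha=1.8)
for z,col in [(.0335,(0,255,0)),(.01,(0,255,255))]:
    q=(proj(i3,circ((.5438,.105),.02,z))-[a,bb]+.5)*f;cv2.polylines(v,[np.round(q).astype(int)],True,col,1)
cv2.imwrite('pics/plate_ov.png',v)
```

```text
held (3656, np.int64(3310), array([-0.0003, -0.0008,  0.0807]))
on plate (629, np.int64(520), array([-0.0072, -0.0023,  0.0337]))
held early (3647, np.int64(3295), array([-0.0009, -0.0019,  0.1752]))
right (1106, np.int64(910), array([-0.0016, -0.0008,  0.0292]))
```

View pics/plate_ov.png

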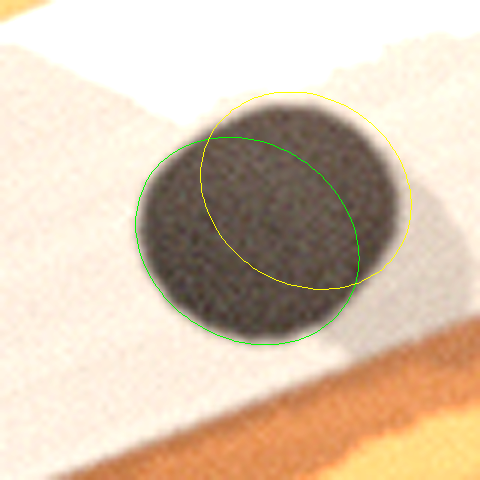

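The held foot's top is level, and its bottom edge is bevelled, as it also looked on the plate. I'll continue down.

Emit:
{"op": "move_arm", "data": {
  "plan": [
    {"slide":[0,0,-0.0007],"roll":0,"claw":0.03},
    {"slide":[0,0,0],"roll":0,"claw":0.03}
  ]
}}

```text
time: 19.52
position: [0.5413, -0.2452, 0.0801]
orientation: [0.103, 0.995, -0.0, -0.0]
force: [0.6, -0.2, -1.0]
finger_gap: 0.0392
```

Emit:
{"op": "move_arm", "data": {
  "plan": [
    {"slide":[0,0,-0.0005],"roll":0,"claw":0.03},
    {"slide":[0,0,0],"roll":0,"claw":0.03}
  ]
}}

```text
time: 19.77
position: [0.5413, -0.2452, 0.0797]
orientation: [0.103, 0.995, -0.0, 0.0]
force: [-0.3, -0.0, 0.4]
finger_gap: 0.0391
```

Emit:
{"op": "move_arm", "data": {
  "plan": [
    {"slide":[0,0,-0.0004],"roll":0,"claw":0.03},
    {"slide":[0,0,0],"roll":0,"claw":0.03}
  ]
}}

```text
time: 20.02
position: [0.5414, -0.2452, 0.0797]
orientation: [0.103, 0.995, -0.0, 0.0]
force: [-1.2, 0.6, 4.7]
finger_gap: 0.0392
```

Contact came at exactly the expected height (TCP 0.0797). Releasing.

Emit:
{"op": "move_arm", "data": {
  "plan": [
    {"slide":[0,0,0.0003],"roll":0,"claw":0.03},
    {"slide":[0,0,0],"roll":0,"claw":0.044},
    {"slide":[0,0,0],"roll":0,"claw":0.05},
    {"slide":[0,0,0],"roll":0,"claw":0.065},
    {"slide":[0,0,0.005],"roll":0,"claw":0.075}
  ]
}}

```text
time: 20.65
position: [0.541, -0.2451, 0.0842]
orientation: [0.103, 0.995, 0.0, -0.001]
force: [-0.5, 0.3, 0.1]
finger_gap: 0.075
```

Emit:
{"op": "move_arm", "data": {
  "plan": [
    {"slide":[0,0,0.03],"roll":0,"claw":0.085},
    {"slide":[0,0,0.05],"roll":0,"claw":0.085},
    {"slide":[0,0,0.04],"roll":0,"claw":0.085},
    {"slide":[0,0,0],"roll":0,"claw":0.085}
  ]
}}

```text
time: 21.15
position: [0.5435, -0.2462, 0.2088]
orientation: [0.103, 0.995, -0.001, 0.004]
force: [-0.5, 0.1, -0.3]
finger_gap: 0.085
```

Run:
```python
from ov import *
for n in ['wrist','scene','top']:
    im=grab(n,'end_'+n);g=cloud(im).reshape(-1,3);g=g[np.isfinite(g).all(1)]
    for nm,c,r,z in [('foot',(.541,-.246),.03,(.068,.09)),('gtop',(.523,.291),.03,(.142,.17)),('stand',(.523,.29),.08,(.045,.056)),('footr',(.5425,.008),.035,(.025,.045))]:
        q=g[(np.hypot(g[:,0]-c[0],g[:,1]-c[1])<r)&(g[:,2]>z[0])&(g[:,2]<z[1])]
        if len(q)<10: continue
        rc=cv2.minAreaRect(q[:,:2].astype(np.float32)*1000)
        print(n,nm,len(q),'z',np.percentile(q[:,2],[2,50,98]).round(4),np.round(rc[0],1),np.round(rc[1],1),round(rc[2],1))
        if nm=='foot':
            q=q[(np.hypot(q[:,0]-rc[0][0]/1e3,q[:,1]-rc[0][1]/1e3)<.016)]
            A=np.c_[q[:,:2]-np.array(c),np.ones(len(q))];print('  plane',np.linalg.lstsq(A,q[:,2],rcond=None)[0].round(4))
    if n=='wrist':
        f=6;p=proj(im,np.array([[.5412,-.2463,.06]]))[0].astype(int);a,b=p-[50,50]
        v=cv2.resize(im['color'][max(b,0):b+100,a:a+100],None,fx=f,fy=f,interpolation=cv2.INTER_CUBIC);cv2.imwrite('pics/end_crop.png',v)
o=monitor.observe();print(o['time'],o['position'].round(4),o['force'].round(1))
```

```text
wrist foot 1906 z [0.0707 0.0794 0.0809] [ 541.8 -246.6] [38.8 39.1] 34.2
  plane [ 0.0016 -0.0007  0.0794]
wrist footr 181 z [0.0252 0.0281 0.0299] [542.9 -10.5] [30.3  7.5] 1.4
scene foot 122 z [0.0686 0.0781 0.081 ] [ 543.3 -242.7] [40.3 37.3] 38.8
  plane [-0.0785 -0.0936  0.0785]
scene gtop 182 z [0.1423 0.1497 0.1518] [524.7 292.4] [25.1 27.7] 80.3
scene stand 701 z [0.0457 0.0513 0.0546] [523.3 291.7] [75.9 75.3] 6.0
scene footr 137 z [0.0254 0.0286 0.031 ] [543.1   8.9] [39.3 35.5] 63.4
top foot 166 z [0.0704 0.0805 0.0847] [ 542.9 -246.4] [39.  38.3] 44.0
  plane [-0.0157 -0.0399  0.0802]
top gtop 104 z [0.1436 0.1509 0.155 ] [523.2 290. ] [24.5 28.5] 79.0
top stand 389 z [0.0477 0.0525 0.0557] [522.6 290.3] [75.1 74.4] 6.2
top footr 138 z [0.0257 0.0295 0.0348] [543.2   6.7] [35.4 38.7] 89.0
21.3 [ 0.5406 -0.2449  0.2038] [-1.  -0.3 -0.7]
```

View pics/end_crop.png

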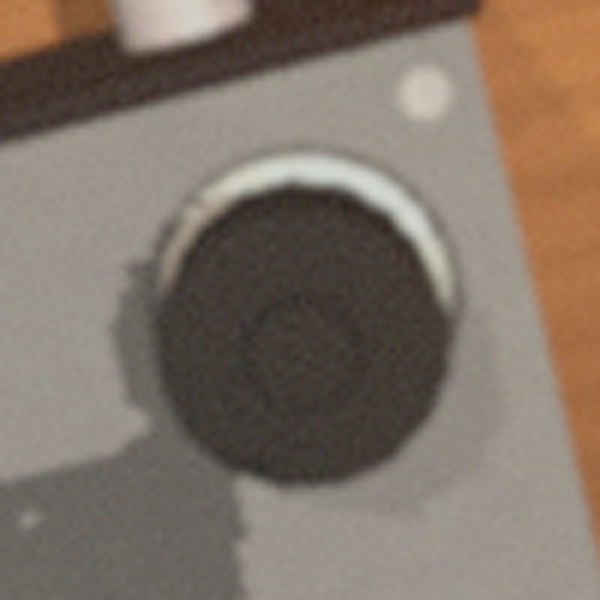

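View pics/end_scene.png

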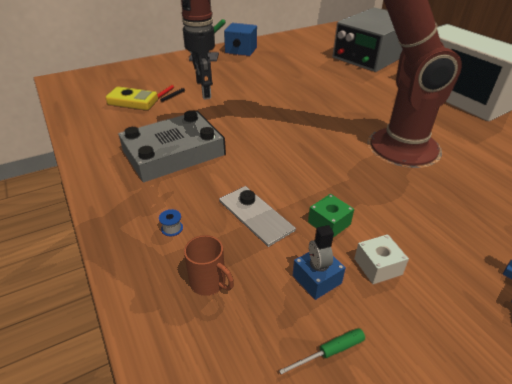

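The foot is in the seat: its top is at 0.0794 (expected 0.0795) and level to about 0.002 rad. Its centre is at about (0.542, -0.2465), against the seat at (0.541, -0.246). Nothing touches it. I'll let the arm settle, then hand in.

Emit:
{"op": "move_arm", "data": {
  "plan": [
    {"slide":[0,0,0],"roll":0,"claw":0.085},
    {"slide":[0,0,0],"roll":0,"claw":0.085}
  ]
}}

```text
time: 21.55
position: [0.5408, -0.245, 0.2034]
orientation: [0.103, 0.995, 0.0, -0.001]
force: [0.9, 0.7, -0.2]
finger_gap: 0.085
```

```bash
python3 -c "
from workcell import workorder
print(workorder.hand_in())"
```

```text
the job is handed in; nothing more can be done
None
```

The soft foot is fitted in the empty seat and the gauge is back in its stand. I handed the job in at 21.6 s; no verdict is reported.

- **Test:** I pressed the gauge on the foot nearer the stand, bearing about 9.3 N for about a second. The needle turned about 65°, so the pin went back about 2 mm, which means this foot is soft. I did not test the other foot.
- **Gauge:** The last pictures show it upright in the blue stand. Its top is at 0.151 m, as expected, and it is centred within about 1.5 mm.
- **Soft foot:** Its top is at 0.0794 m against an expected 0.0795 m. It is level to about 0.002 rad and centred within about 1 mm by the wrist camera, 2 mm by the top camera.
- **Other things:** The hard foot stayed at its start, and I did not touch the mug, reel or screwdriver.
- **Disagreement:** The scene camera put the foot about 2 mm in x and 3.5 mm in y from the seat centre, with a tilted top. Its view there is coarse and oblique (122 points), and the wrist and top cameras did not confirm the offset. The top camera's plane fit also showed a tilt of about 0.04 rad, just under the limit, from 166 points. I trusted the closer wrist view.

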